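# Check new tins into the pantry

## Task

Check the new tins into the pantry. Stand all of them, side by side, on the reader's black mat with every barcode sticker squarely facing the reader's window, and once they all stand so, push the blue scan button fully down. Then stack each new tin squarely on top of the tin of its own colour on the wooden tray, leaving two straight, upright piles on the tray, one of each colour, and leave the other things on the counter where they are.

Things in the scene. Friction and masses are not known exactly. Their poses are not given: they have to be found in the camera images.
- green1: NEW flat round tin, 64 mm diameter, 28 mm high, about 120 g, green label and green lid with a steel rim. Origin: centre of its underside, z up. White barcode sticker on its +x side only; it folds over the rim onto the lid as a white tab, seen from above. If knocked onto its edge it can stay so until tipped over. May be absent
- green1_code (a point): middle of the barcode of green1, on the tin's side: 32 mm out along the tin's +x axis, 14 mm up. Absent if the tin is
- green2: NEW flat round tin, 64 mm diameter, 28 mm high, about 120 g, green label and green lid with a steel rim. Origin: centre of its underside, z up. White barcode sticker on its +x side only; it folds over the rim onto the lid as a white tab, seen from above. If knocked onto its edge it can stay so until tipped over. May be absent
- green2_code (a point): middle of the barcode of green2, on the tin's side: 32 mm out along the tin's +x axis, 14 mm up. Absent if the tin is
- orange1: NEW flat round tin, 64 mm diameter, 28 mm high, about 120 g, orange label and orange lid with a steel rim. Origin: centre of its underside, z up. White barcode sticker on its +x side only; it folds over the rim onto the lid as a white tab, seen from above. If knocked onto its edge it can stay so until tipped over. May be absent
- orange1_code (a point): middle of the barcode of orange1, on the tin's side: 32 mm out along the tin's +x axis, 14 mm up. Absent if the tin is
- orange2: NEW flat round tin, 64 mm diameter, 28 mm high, about 120 g, orange label and orange lid with a steel rim. Origin: centre of its underside, z up. White barcode sticker on its +x side only; it folds over the rim onto the lid as a white tab, seen from above. If knocked onto its edge it can stay so until tipped over. May be absent
- orange2_code (a point): middle of the barcode of orange2, on the tin's side: 32 mm out along the tin's +x axis, 14 mm up. Absent if the tin is
- stock_green: loose tin already in STOCK, not to be read: flat round tin, 64 mm diameter, 28 mm high, about 120 g, green label and green lid with a steel rim. Origin: centre of its underside, z up. White barcode sticker on its +x side only; it folds over the rim onto the lid as a white tab, seen from above. Stands on the tray floor, bottom of the green pile
- stock_orange: loose tin already in STOCK, not to be read: flat round tin, 64 mm diameter, 28 mm high, about 120 g, orange label and orange lid with a steel rim. Origin: centre of its underside, z up. White barcode sticker on its +x side only; it folds over the rim onto the lid as a white tab, seen from above. Stands on the tray floor, bottom of the orange pile
- reader: fixed code reader: flat black rubber mat and behind it a long low white housing. Origin: mat centre at counter height; +x points level from mat to housing, y along both. Mat 80 mm in x, 330 mm in y, 3 mm thick, room for four tins 84 mm apart. A 2 mm grey plate joins them. Housing from 110 to 170 mm in x, 330 mm in y, 50 mm high; its dark window with a red line faces the mat along the whole length
- scan_button (a joint): travel of the reader's blue scan button, m: 0 released, 0.006 fully down; it is sprung and takes 5 N to push fully down
- scan_button_top (a point): centre of the top of the scan button (28 mm diameter cap) on the reader's housing, 140 mm in x and -125 mm in y from the reader's origin; it is pressed straight down
- tray: wooden pantry tray, fixed, 250 mm in its x, 120 mm in its y, floor 8 mm thick, with a rim 6 mm wide that stands 14 mm above the counter. Origin: centre of its underside. The two stock tins stand about 65 mm either side of its middle along x; which is at which end varies
- ramekin: bystander: white ceramic ramekin, 72 mm diameter, 40 mm high; origin at the centre of its underside
- spice_jar: bystander: small amber spice jar, 40 mm diameter, 60 mm high; origin at the centre of its underside
- spoon: bystander: wooden spoon lying on the counter, about 187 mm long along its x axis, 10 mm high; origin below its middle
- mug: bystander: blue mug, 76 mm diameter, 85 mm high, handle on its +y side; origin at the centre of its underside
- timer: bystander: white round kitchen timer with a red dial, 60 mm diameter, 43 mm high; origin at the centre of its underside
- sponge: bystander: yellow sponge block, 100 x 65 x 28 mm; origin at the centre of its underside
- salt: bystander: white ceramic salt shaker, 42 mm diameter, 58 mm high; origin at the centre of its underside

How it is judged:
By the outcome, as a careful person would: the job done as asked, in the order asked, and still so for the second after the job is handed in, with the robot touching nothing.
Of green1, green2, orange1, orange2 only 3 to 4 are there at a start; the rules pass over those that are not, and their reading is None.
At some moment in a run one of green1, green2, orange1, orange2 may be knocked a few centimetres aside while the robot is not near it.
Once in a run the grip may slacken for a moment while it holds something.
It also fails if it takes over 210 s, if anything falls off the work surface, if the arm or the gripper's body presses on something with over 40 N, if the wrist force passes 120 N, or if a joint passes its speed limit or range.

## Robot

A 6-joint arm with a two-finger parallel gripper is mounted at the origin on the work surface. World frame = base frame: x ahead of the robot, y to its left, z up, the work surface at z = 0. Lengths are in m, angles in rad, forces in N, time in s.
With the tool pointing down it reaches from about 0.35 to 0.975 m from the base axis. Payload 4.9 kg.
Tool frame: the origin (TCP) lies on the front face of the gripper's body, between the roots of the fingers; the fingertips stand 73 mm ahead of it and the grasp point (between the pads) lies 54 mm ahead of it (pinch_z is the z of the grasp point in the tool frame, in m); z points along the fingers, y is the line along which they close (so a half turn about z gives the same grasp; the last joint's range is limited). The gripper opens to 85 mm and grips with 20 to 120 N. Pads are 22 mm wide; open, the fingers measure 114 mm over their backs; the gripper's body (76 mm by 85 mm) begins 54 mm behind the grasp point. The pads swing forward as they close: fully open they stand 13 mm farther back than shut.
Start: joints at [1.03, 0.053, 1.613, -0, 1.476, -0.119], TCP at [0.256, 0.57, 0.304] pointing down, gripper open.
Joint ranges: [-3.01, 3.01], [-1.01, 2.22], [0.06, 2.58], [-1.02, 4.17], [0.09, 2.62], [-3.14, 3.14]. Speed limits (rad/s): [2.57, 2.57, 3.14, 3.14, 3.14, 3.14].

## Interface

Orientations are given as a 3x3 rotation matrix whose columns are the frame's x, y, z axes.
In Python, from cell import sense, snapshot, camera_info, close_job, pinch_z gives the robot as it stands.
- The arm moves only by the tool jog_arm, never from a script. Its argument "steps" is a list of rows, each a list of 4 numbers: the shift along the tool's x, y, z each as a share of 150 mm, from -1 to 1, then the turn about the tool's z as a share of 45 degrees, from -1 to 1. In form: [[dx, dy, dz, twist], ...]. A call has 1 to 10 rows; each row is the pose to reach, as a shift and turn from the pose commanded when the call began, along the tool's axes at that moment; what a row does not reach only later rows make up. A row lasts 1/10 s, in which the tool goes at most 50 mm and 8.59 degrees, less where a joint would pass 70% of its speed; a pose out of reach is approached as far as the arm can. A call with a number of a shift or a turn outside -1 to 1 is refused whole. A call with a gripper value outside its range is refused whole. "fingers" is the closure, from 0 (fully open) to 1 (shut), set as the call begins (left out, the last holds). The fingers move at their own pace and stop on an object; "newtons" is the grip in N (left out, the last holds). Time passes only in rows, so rows that repeat a pose let the fingers close. It gives the time, the measured TCP pose, the force, the opening and the grip force at its end, in the units of the state.
- sense(): the state, without advancing time (a new reading comes with each control period).
- snapshot(name): name is "scene" or "top" or "wrist"; returns (picture, depth): 384x512x3 uint8, red, green, blue; 384x512 float32, m along the optical axis (not along the pixel's ray), 0 where there is no reading.
- camera_info(name): a dict with "fx", "fy", "cx", "cy" (pixels), "world_from_camera" (4x4, takes a point from camera to world coordinates). Camera axes: x right, y up, looking along -z (the intrinsics and any distortion apply to the point x, -y, -z); pixel columns grow to the right and rows downward; lengths in m; the calibration is good to about 2 mm. A picture is of the moment at which its call begins: read the wrist's pose just before it. camera_info takes no time and is no camera call; for the wrist camera it gives the pose at the moment of the call.
- close_job(): hands the job in; it is judged then, once.
The state is a dict: "time_s": time; "joints": joint angles; "joint_vel": joint speeds; "tau": joint torques, N m; "tool_pos": TCP position; "ee_rot": TCP orientation; "contact_force": force on the tool from outside, world axes, zero at the start; "ft_torque": the same for the moment, N m; "width": opening from 0.0 (shut) to 1.0 (fully open); "grip_force": force on a finger pad.
Only numpy, scipy, OpenCV 4.12 (cv2) and the standard library are available. Lean on these libraries where they do the work, as an engineer would, in place of code of your own. Each camera call takes 0.05 s, during which the arm holds its last target. There are 200 camera calls.

## Working session

There is one attempt and no reset: what is moved stays moved. The work goes in short steps, Python scripts to look and compute and a tool call to move; the robot and the scene stay as the last step left them, time stands still between calls to the robot, and variables do not carry over. Pictures are saved under pics/ and viewed, at most 14 in all, crops included, and the job is handed in when it is done.

Besides the shell and the picture viewer there is one more tool, called after "Request:" as a command line: name --pt "numbers of a row" for each row, then --argument value for the rest. jog_arm: Moves the arm, as the interface text tells. Shift numbers are shares of 150 mm and turn numbers shares of 45 degrees, none past 1 either way. Its arguments: {"type":"object","properties":{"steps":{"type":"array","items":{"type":"array","items":{"type":"number","minimum":-1,"maximum":1}}},"fingers":{"type":"number"},"newtons":{"type":"number"}},"required":["steps"]}

```bash
ls; mkdir -p pics; python3 - <<'E'
from cell import *
import cv2,numpy as np
s=sense(); print(s['time_s'],s['tool_pos'],s['ee_rot'],s['width'],pinch_z)
a,d=snapshot('scene');b,e=snapshot('top')
for n in('scene','top','wrist'):
    c=camera_info(n);print(n,{k:(np.round(v,4).tolist() if k!='x' else 0) for k,v in c.items()})
cv2.imwrite('pics/scene0.png',a[:,:,::-1]);cv2.imwrite('pics/top0.png',b[:,:,::-1])
np.savez('s0.npz',a=a,d=d,b=b,e=e)
E
```

```text
pics
0.0 [0.25560924 0.56979645 0.30262763] [[-9.12369051e-01  4.09367140e-01 -1.12198737e-03]
 [ 4.09368593e-01  9.12367199e-01 -1.85730460e-03]
 [ 2.63345002e-04 -2.15385363e-03 -9.99997646e-01]] 0.9996460988360623 0.0539
scene {'fx': 347.9147, 'fy': 347.9147, 'cx': 250.5147, 'cy': 192.2071, 'world_from_camera': [[0.1186, -0.8575, 0.5007, 1.0043], [0.9928, 0.0954, -0.0719, -0.0646], [0.0139, 0.5056, 0.8626, 0.8782], [0.0, 0.0, 0.0, 1.0]]}
top {'fx': 382.3518, 'fy': 382.3518, 'cx': 253.3522, 'cy': 189.9707, 'world_from_camera': [[0.0185, 0.9905, -0.1365, 0.3858], [-0.9998, 0.0189, 0.0016, 0.0355], [0.0042, 0.1365, 0.9906, 1.3457], [0.0, 0.0, 0.0, 1.0]]}
wrist {'fx': 272.774, 'fy': 272.774, 'cx': 255.9741, 'cy': 191.7014, 'world_from_camera': [[0.4098, -0.8715, -0.2695, 0.186], [0.9122, 0.3916, 0.1208, 0.6006], [0.0003, -0.2954, 0.9554, 0.3729], [0.0, 0.0, 0.0, 1.0]]}
```

View pics/top0.png

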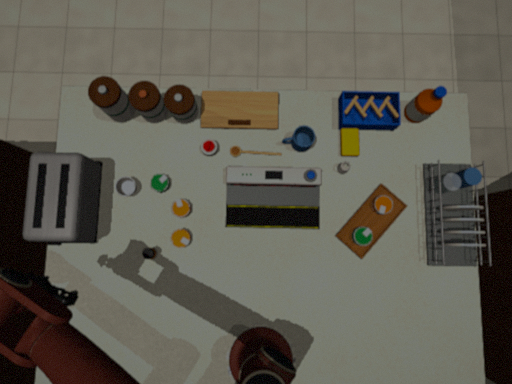

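View pics/scene0.png

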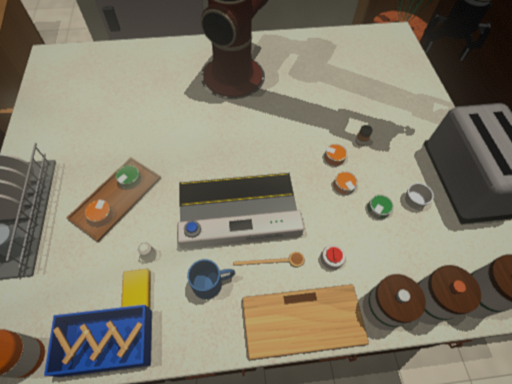

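The top view shows three new tins: green (160,183), orange (181,208) and orange (181,238). The reader mat is at (272,216), its button at (310,175), and the tray at (371,220). The scene view agrees, with no fourth tin visible.

```bash
cat > h.py <<'E'
import cv2,numpy as np
from cell import *
def ray(c,uv,z):
    uv=np.atleast_2d(np.asarray(uv,float));T=np.array(c['world_from_camera'])
    d=np.c_[(uv[:,0]-c['cx'])/c['fx'],-(uv[:,1]-c['cy'])/c['fy'],-np.ones(len(uv))]@T[:3,:3].T
    o=T[:3,3];return o+d*((z-o[2])/d[:,2])[:,None]
def pt(c,uv,dep):
    T=np.array(c['world_from_camera']);u,v=uv
    return T[:3,:3]@(np.array([(u-c['cx'])/c['fx'],-(v-c['cy'])/c['fy'],-1])*dep)+T[:3,3]
def proj(c,P):
    T=np.array(c['world_from_camera']);q=(np.atleast_2d(P)-T[:3,3])@T[:3,:3]
    return np.c_[c['cx']+c['fx']*q[:,0]/-q[:,2],c['cy']+c['fy']*q[:,1]/q[:,2]]
R={'green':((50,90,40),(85,255,255)),'orange':((8,130,90),(22,255,255)),'blue':((100,120,60),(125,255,255))}
def blobs(im,col,amin=20):
    m=cv2.inRange(cv2.cvtColor(im,cv2.COLOR_RGB2HSV),*R[col])
    n,l,st,ce=cv2.connectedComponentsWithStats(m)
    return [(st[i,4],ce[i],l==i) for i in range(1,n) if st[i,4]>=amin]
def look(name):
    c=camera_info(name);im,d=snapshot(name);return c,im,d
E
python3 - <<'E'
from h import *
f=np.load('s0.npz')
for n,i,d in(('top','b','e'),('scene','a','d')):
    c=camera_info(n)
    for col in R:
        for a,ce,m in blobs(f[i],col):
            z=np.median(f[d][m]);p=pt(c,ce,z);print(n,col,a,ce.round(1),'depthpt',p.round(3),'z.028',ray(c,ce,.028)[0].round(3))
E
```

```text
top green 167 [158.1 183.2] depthpt [0.585 0.366 0.028] z.028 [0.585 0.366 0.028]
top green 170 [361.9 236.5] depthpt [ 0.413 -0.339  0.037] z.028 [ 0.414 -0.341  0.028]
top orange 329 [428.1 101.4] depthpt [ 0.858 -0.537  0.14 ] z.028 [ 0.901 -0.59   0.028]
top orange 38 [142.1  93.2] depthpt [0.859 0.4   0.16 ] z.028 [0.911 0.44  0.028]
top orange 2383 [239.1 109.1] depthpt [0.863 0.09  0.018] z.028 [0.859 0.09  0.028]
top orange 55 [353.7 105.1] depthpt [ 0.866 -0.31   0.071] z.028 [ 0.882 -0.321  0.028]
top orange 124 [381.  108.1] depthpt [ 0.857 -0.404  0.071] z.028 [ 0.873 -0.419  0.028]
top orange 68 [235.3 151. ] depthpt [0.709 0.101 0.01 ] z.028 [0.705 0.1   0.028]
top orange 749 [379.8 213.2] depthpt [ 0.496 -0.41   0.012] z.028 [ 0.495 -0.405  0.028]
top orange 166 [180.8 208.7] depthpt [0.497 0.283 0.028] z.028 [0.497 0.283 0.028]
top orange 206 [179.4 237.1] depthpt [0.4   0.283 0.028] z.028 [0.4   0.283 0.028]
top orange 39 [346.6 238.3] depthpt [ 0.407 -0.294  0.008] z.028 [ 0.407 -0.289  0.028]
top orange 68 [357.9 247.9] depthpt [ 0.375 -0.332  0.008] z.028 [ 0.375 
[... 1681 characters left out ...]
range 136 [459.4 285.7] depthpt [0.86  0.401 0.16 ] z.028 [0.833 0.487 0.028]
scene orange 5738 [306.1 321.2] depthpt [0.87  0.095 0.019] z.028 [0.871 0.094 0.028]
scene orange 613 [ 94.  342.5] depthpt [ 0.868 -0.373  0.071] z.028 [ 0.861 -0.39   0.028]
scene orange 484 [  6.3 347. ] depthpt [ 0.867 -0.518  0.133] z.028 [ 0.847 -0.582  0.028]
scene blue 74 [191.4 226.7] depthpt [ 0.621 -0.158  0.072] z.028 [ 0.599 -0.163  0.028]
scene blue 2653 [106.6 347.3] depthpt [ 0.873 -0.363  0.021] z.028 [ 0.874 -0.361  0.028]
scene blue 564 [ 86.7 330.1] depthpt [ 0.827 -0.419  0.004] z.028 [ 0.832 -0.409  0.028]
scene blue 76 [ 56.7 348.2] depthpt [ 0.865 -0.465  0.04 ] z.028 [ 0.863 -0.471  0.028]
```

Request:
jog_arm --pt "-0.4 -0.15 0 0" --pt "-0.7 -0.3 0 0" --pt "-1 -0.45 0 0"

```text
time_s: 0.4
tool_pos: [0.3563, 0.4573, 0.3033]
ee_rot: [[-0.913, 0.408, -0.0], [0.408, 0.913, -0.001], [0.0, -0.001, -1.0]]
contact_force: [0.8, 0.7, 0.4]
width: 1.001
grip_force: 0.0
```

Request:
jog_arm --pt "-0.4 -0.15 0 -0.15" --pt "-0.7 -0.3 0 -0.3" --pt "-1 -0.45 0 -0.45" --pt "-1 -0.45 0 -0.54" --pt "-1 -0.45 0 -0.54" --pt "-1 -0.45 0 -0.54" --pt "-1 -0.45 0 -0.54"

```text
time_s: 1.1
tool_pos: [0.4641, 0.3364, 0.3036]
ee_rot: [[-1.0, -0.003, -0.001], [-0.003, 1.0, 0.0], [0.001, 0.0, -1.0]]
contact_force: [-0.3, -0.0, -0.8]
width: 1.003
grip_force: 0.0
```

```bash
python3 - <<'E'
from h import *
s=sense();print(s['time_s'],s['tool_pos'],s['ee_rot'].round(3).tolist() if hasattr(s['ee_rot'],'round') else s['ee_rot'])
c,im,d=look('wrist');cv2.imwrite('pics/w1.png',im[:,:,::-1]);np.savez('w1.npz',im=im,d=d,T=c['world_from_camera'])
for col in('green','orange'):
    for a,ce,m in blobs(im,col,100): print(col,a,ce.round(1),pt(c,ce,np.median(d[m])).round(3))
E
```

```text
1.1 [0.46411932 0.33642538 0.30363661] [[-1.0, -0.003, -0.001], [-0.003, 1.0, 0.0], [0.001, 0.0, -1.0]]
green 1034 [276.9 252.8] [0.585 0.367 0.029]
orange 1442 [213.6 116.7] [0.399 0.285 0.028]
orange 1401 [216.6 193. ] [0.497 0.285 0.029]
```

View pics/w1.png

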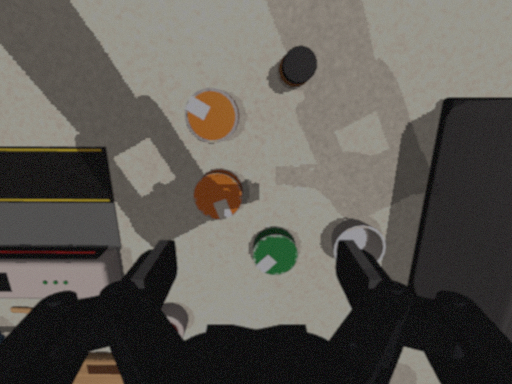

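The wrist view shows orange tins at (211,116) with a tab up-left and at (218,194) with a tab downward, and a green tin at (274,251) with a tab down-left. The reader is at the left edge.

```bash
cat >> h.py <<'E'
def cloud(c,d):
    v,u=np.mgrid[:d.shape[0],:d.shape[1]];T=np.array(c['world_from_camera'])
    q=np.stack([(u-c['cx'])/c['fx'],-(v-c['cy'])/c['fy'],-np.ones(d.shape)],-1)*d[...,None]
    return q@T[:3,:3].T+T[:3,3]
def tins(c,im,d,amin=100):
    P=cloud(c,d);out=[]
    sat=cv2.cvtColor(im,cv2.COLOR_RGB2HSV)[...,1]
    for col in('green','orange'):
        for a,ce,m in blobs(im,col,amin):
            z=np.median(P[m][:,2]);p=pt(c,ce,np.median(d[m]))
            if not .02<z<.15: continue
            L=(np.abs(P[...,2]-z)<.004)&(np.hypot(P[...,0]-p[0],P[...,1]-p[1])<.042)
            n,l=cv2.connectedComponents(L.astype('uint8'));k=np.bincount(l[m&L]).argmax() if (m&L).any() else 0
            if not k: continue
            L=l==k;v,u=np.nonzero(L);W=ray(c,np.c_[u,v],z)[:,:2]
            (x,y),r=cv2.minEnclosingCircle(W.astype('float32'))
            w=W-[x,y];rr=np.hypot(*w.T);s=sat[v,u]<110
            t=w[s&(rr<.025)].mean(0) if (s&(rr<.025)).any() else np.array([0,0])
            out.append((col,round(x,4),round(y,4),round(z,4),round(r,4),round(np.degrees(np.arctan2(t[1],t[0])),1),int((s&(rr<.025)).sum()),len(W)))
    return out
E
python3 - <<'E'
from h import *
f=np.load('w1.npz');c=camera_info('wrist')
for t in tins(c,f['im'],f['d']):print('w',t)
s=np.load('s0.npz');
for n,i,j in(('top','b','e'),('scene','a','d')):
    c=camera_info(n)
    for t in tins(c,s[i],s[j],40):print(n,t)
    P=cloud(c,s[j]);
    hs=(abs(P[...,2]-.05)<.008)&(P[...,0]>.5)&(P[...,0]<.7)&(abs(P[...,1]+.03)<.25)
    q=P[hs];print(np.median(q[:,2]));print('housing',cv2.minAreaRect((q[:,:2]*1000).astype('float32')))
    m=(P[...,2]>.003)&(P[...,2]<.020)&(P[...,0]>.3)&(P[...,0]<.6)&(P[...,1]<-.22)&(P[...,1]>-.5)
    q=P[m];print('tray',cv2.minAreaRect((q[:,:2]*1000).astype('float32')),np.percentile(q[:,2],[10,90]))
E
```

```text
w ('green', 0.5879, 0.3633, np.float64(0.0292), 0.0334, np.float64(-37.6), 174, 1481)
w ('orange', 0.3975, 0.2812, np.float64(0.0287), 0.0328, np.float64(-120.1), 269, 2325)
w ('orange', 0.5011, 0.2856, np.float64(0.0288), 0.0331, np.float64(18.9), 176, 1793)
top ('green', 0.5906, 0.3626, np.float64(0.0277), 0.0324, np.float64(-49.2), 33, 231)
top ('green', 0.4176, -0.342, np.float64(0.0364), 0.0329, np.float64(-48.2), 38, 252)
top ('orange', 0.8677, -0.5337, np.float64(0.1395), 0.0298, np.float64(0.0), 0, 54)
top ('orange', 0.863, -0.3095, np.float64(0.0715), 0.0406, np.float64(13.1), 15, 121)
top ('orange', 0.8609, -0.4061, np.float64(0.0713), 0.042, np.float64(84.4), 14, 138)
top ('orange', 0.5028, 0.2846, np.float64(0.0282), 0.0324, np.float64(18.0), 31, 242)
top ('orange', 0.3989, 0.2799, np.float64(0.0283), 0.0327, np.float64(-124.1), 31, 250)
0.04944182586843848
housing ((621.0942993164062, -75.56060791015625), (76.28733825683594, 409.6061096191406), 3.392418146133423)
tray ((449.7265930175781, -360.9773864746094), (298.83709716796875, 279.276123046875), 0.5051804184913635) [0
[... 198 characters left out ...]
)
scene ('orange', 0.4003, 0.2809, np.float64(0.0292), 0.034, np.float64(-130.1), 30, 298)
scene ('orange', 0.5046, 0.2858, np.float64(0.0292), 0.0339, np.float64(25.0), 45, 344)
scene ('orange', 0.7521, -0.2735, np.float64(0.0217), 0.0405, np.float64(0.0), 0, 56)
scene ('orange', 0.8678, -0.3732, np.float64(0.0716), 0.0418, np.float64(30.8), 22, 469)
scene ('orange', 0.8655, -0.5283, np.float64(0.131), 0.0338, np.float64(0.0), 0, 191)
0.05000756134122297
housing ((623.3428955078125, -75.32466125488281), (76.7460708618164, 413.26214599609375), 3.1873888969421387)
tray ((449.7510681152344, -360.3522033691406), (299.8727722167969, 278.517333984375), 0.11461496353149414) [0.00558778 0.01384969]
```

```bash
python3 - <<'E'
from h import *
s=np.load('s0.npz')
for n,i,j in(('top','b','e'),('scene','a','d')):
    c=camera_info(n);P=cloud(c,s[j])
    hs=(abs(P[...,2]-.05)<.004)&(P[...,0]>.5)&(P[...,0]<.7)&(abs(P[...,1]+.03)<.25)
    k,l,st,_=cv2.connectedComponentsWithStats(hs.astype('uint8'),connectivity=4);b=st[1:,4].argmax()+1
    v,u=np.nonzero(l==b);q=ray(c,np.c_[u,v],.05)[:,:2];print(n,'housing',cv2.minAreaRect((q*1000).astype('float32')),len(q))
    hsv=cv2.cvtColor(s[i],cv2.COLOR_RGB2HSV);m=(hsv[...,2]<45)&(P[...,0]>.4)&(P[...,0]<.6)&(abs(P[...,1]+.03)<.25)&(P[...,2]<.015)
    k,l,st,_=cv2.connectedComponentsWithStats(m.astype('uint8'),connectivity=4);b=st[1:,4].argmax()+1
    v,u=np.nonzero(l==b);q=ray(c,np.c_[u,v],.003)[:,:2];print(n,'mat',cv2.minAreaRect((q*1000).astype('float32')),len(q),np.median(P[l==b][:,2]))
    ys=cv2.inRange(hsv,(22,100,60),(32,255,255))>0;ys&=(P[...,0]>.4)&(P[...,0]<.6)&(abs(P[...,1]+.03)<.25)
    v,u=np.nonzero(ys);q=ray(c,np.c_[u,v],.003)[:,:2];xm=q[:,0].mean()
    for w in(q[q[:,0]>xm],q[q[:,0]<xm]):
        f=np.polyfit(w[:,1],w[:,0],1);print('stripe',len(w),np.degrees(-f[0]),w.mean(0),w[:,1].min(),w[:,1].max())
print(sense()['joints'])
E
```

```text
top housing ((618.8638916015625, -34.7376708984375), (327.52899169921875, 60.39052200317383), 89.89315032958984) 1248
top mat ((479.55194091796875, -34.25297546386719), (67.64030456542969, 323.3978576660156), 0.45075085759162903) 1681 0.0027279115805980414
stripe 142 0.06406291766764967 [ 0.51490057 -0.02598641] -0.19215317401746143 0.12169340368689885
stripe 129 -0.17915154512240045 [ 0.44296568 -0.03707674] -0.19185597259059292 0.12325591018614904
scene housing ((622.1325073242188, -33.14210510253906), (325.3568420410156, 59.76432800292969), 89.84200286865234) 2281Traceback (most recent call last):
  File "<stdin>", line 9, in <module>
ValueError: attempt to get argmax of an empty sequence
```

Request:
jog_arm --pt "0.2 -0.2 0.2 0.19" --pt "0.43 -0.37 0.4 0.38" --pt "0.43 -0.37 0.6 0.57" --pt "0.43 -0.37 0.69 0.76" --pt "0.43 -0.37 0.69 0.95" --pt "0.43 -0.37 0.69 1" --pt "0.43 -0.37 0.69 1"

```text
time_s: 1.85
tool_pos: [0.3999, 0.2807, 0.2003]
ee_rot: [[-0.71, 0.704, -0.0], [0.704, 0.71, 0.0], [0.0, -0.0, -1.0]]
contact_force: [0.2, -0.5, 0.6]
width: 0.993
grip_force: 0.0
```

Request:
jog_arm --pt "0 0 0 0.19" --pt "0 0 0 0.33" --pt "0 0 0 0.33" --pt "0 0 0 0.33"

```text
time_s: 2.25
tool_pos: [0.4004, 0.2803, 0.2006]
ee_rot: [[-0.507, 0.862, 0.0], [0.862, 0.507, 0.0], [-0.0, 0.0, -1.0]]
contact_force: [-0.4, 0.4, -0.1]
width: 1.0
grip_force: 0.0
```

```bash
cat >> h.py <<'E'
def go(x,y,yaw=None,z=None):
    """shift (tool shares) from the measured pose to x,y,z and twist to tool-y yaw (deg)"""
    s=sense();R_=np.array(s['ee_rot']);p=np.array(s['tool_pos'])
    e=R_.T@(np.array([x,y,p[2] if z is None else z])-p)/.15
    y0=np.degrees(np.arctan2(R_[1,1],R_[0,1]));tw=0 if yaw is None else -((yaw-y0+180)%360-180)/45
    print('t',s['time_s'],'pos',p.round(4),'yaw',y0.round(1),'j6',round(s['joints'][5],2),'w',round(s['width'],3),'-> shift',e.round(3),'twist',round(tw,3))
E
cat > see.py <<'E'
import sys
from h import *
c,im,d=look('wrist')
for t in tins(c,im,d,150): print([str(v) for v in t])
if len(sys.argv)>1: cv2.imwrite('pics/'+sys.argv[1],im[:,:,::-1])
E
sed -i 's/s=sat\[v,u\]<110/B=np.zeros(L.shape,"uint8");B[v,u]=(sat[v,u]<110)\&(rr<.026);_,lb,st,_=cv2.connectedComponentsWithStats(B,connectivity=4);s=(lb[v,u]==(st[1:,4].argmax()+1 if len(st)>1 else -1))/; s/s&(rr<.025)/s/g' h.py
python3 see.py w2.png; python3 -c "
from h import *
go(.399,.281,30,.074)"
```

```text
['green', '0.5869', '0.3627', '0.0291', '0.0342', '-34.8', '376', '3502']
['orange', '0.3968', '0.2814', '0.0286', '0.033', '-117.7', '419', '3721']
['orange', '0.5004', '0.2858', '0.0289', '0.0335', '20.8', '285', '2472']
t 2.3 pos [0.4004 0.2802 0.2005] yaw 30.5 j6 -0.07 w 1.001 -> shift [ 0.009 -0.006  0.844] twist 0.01
```

View pics/w2.png

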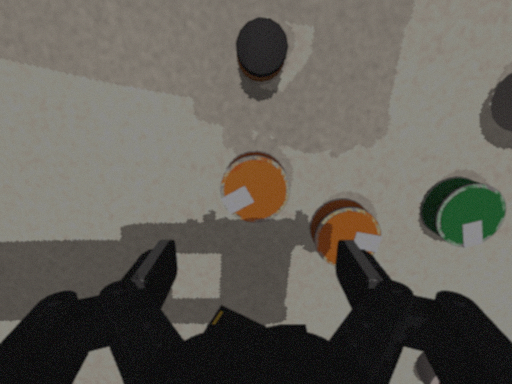

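The wrist view confirms the near orange tin centred at (254,187) between the fingers with its tab at (238,200); the fingers are clear of its neighbour.

Request:
jog_arm --pt "0.01 -0.01 0.3 0" --pt "0.01 -0.01 0.55 0" --pt "0.01 -0.01 0.75 0" --pt "0.01 -0.01 0.84 0" --pt "0.01 -0.01 0.84 0" --pt "0.01 -0.01 0.84 0"

```text
time_s: 2.9
tool_pos: [0.3994, 0.2809, 0.0756]
ee_rot: [[-0.505, 0.863, 0.002], [0.863, 0.505, 0.001], [-0.0, 0.002, -1.0]]
contact_force: [-0.5, 0.2, -0.1]
width: 0.999
grip_force: 0.0
```

Request:
jog_arm --pt "0 0 0 0" --pt "0 0 0 0" --pt "0 0 0 0" --pt "0 0 0 0" --pt "0 0 0 0" --pt "0 0 0 0" --pt "0 0 0 0" --fingers 1 --newtons 50

```text
time_s: 3.6
tool_pos: [0.4002, 0.2812, 0.0769]
ee_rot: [[-0.504, 0.863, 0.004], [0.863, 0.504, 0.002], [-0.0, 0.004, -1.0]]
contact_force: [-0.0, -0.6, 6.2]
width: 0.73
grip_force: 55.4
```

```bash
python3 see.py w3.png; python3 -c "
from h import *
go(.48,-.134,148,.16)"
```

```text
['orange', '0.3974', '0.2883', '0.0287', '0.0407', '-107.6', '925', '11752']
['orange', '0.4018', '0.2816', '0.0287', '0.0365', '-130.0', '1162', '10244']
['orange', '0.5038', '0.3103', '0.0289', '0.0216', '115.4', '414', '668']
['orange', '0.4944', '0.2685', '0.0288', '0.0254', '-127.5', '340', '1603']
t 3.65 pos [0.4002 0.2812 0.0769] yaw 30.3 j6 -0.07 w 0.728 -> shift [-2.659 -0.934 -0.557] twist -2.616
```

View pics/w3.png

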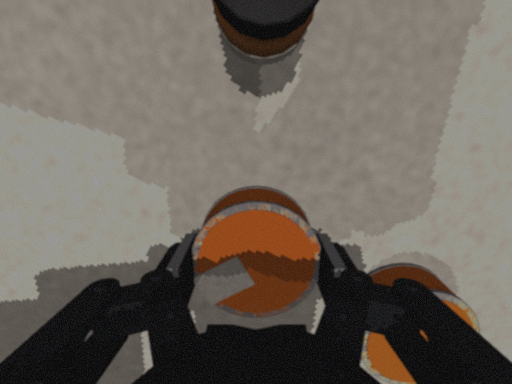

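The tin is held between the pads, lid at (256,265), with the tab at the left pad.

Request:
jog_arm --pt "0 0 -0.15 0" --pt "0 0 -0.35 0" --pt "-0.1 -0.05 -0.4 0" --pt "-0.3 -0.1 -0.4 0" --pt "-0.5 -0.2 -0.4 0" --pt "-0.75 -0.25 -0.4 0" --pt "-1 -0.31 -0.4 0"

```text
time_s: 4.35
tool_pos: [0.4342, 0.1263, 0.135]
ee_rot: [[-0.505, 0.863, 0.002], [0.863, 0.505, 0.0], [-0.001, 0.001, -1.0]]
contact_force: [0.3, 0.0, -1.3]
width: 0.73
grip_force: 55.3
```

Request:
jog_arm --pt "-0.25 -0.1 0 0" --pt "-0.5 -0.2 0 0" --pt "-0.75 -0.25 0 0" --pt "-1 -0.31 0 0"

```text
time_s: 4.75
tool_pos: [0.4698, -0.0272, 0.135]
ee_rot: [[-0.504, 0.864, 0.001], [0.864, 0.504, -0.0], [-0.001, 0.001, -1.0]]
contact_force: [0.4, -0.8, -1.4]
width: 0.728
grip_force: 55.3
```

Request:
jog_arm --pt "-0.25 -0.1 0 -0.15" --pt "-0.5 -0.2 0 -0.3" --pt "-0.66 -0.31 0 -0.45" --pt "-0.66 -0.31 0 -0.6" --pt "-0.66 -0.31 0 -0.75" --pt "-0.66 -0.31 0 -0.9" --pt "-0.66 -0.31 0 -1"

```text
time_s: 5.45
tool_pos: [0.4793, -0.1347, 0.1348]
ee_rot: [[-0.968, 0.251, 0.001], [0.251, 0.968, -0.0], [-0.001, -0.0, -1.0]]
contact_force: [-0.2, 0.6, -1.5]
width: 0.729
grip_force: 55.3
```

Request:
jog_arm --pt "0 0 0 -0.15" --pt "0 0 0 -0.3" --pt "0 0 0 -0.45" --pt "0 0 0 -0.6" --pt "0 0 0 -0.75" --pt "0 0 0 -0.9" --pt "0 0 0 -1"

```text
time_s: 6.15
tool_pos: [0.4793, -0.1345, 0.1348]
ee_rot: [[-0.862, -0.508, 0.001], [-0.508, 0.862, -0.0], [-0.0, -0.0, -1.0]]
contact_force: [-0.1, -0.1, -1.3]
width: 0.725
grip_force: 55.3
```

Request:
jog_arm --pt "0 0 0 -0.15" --pt "0 0 0 -0.3" --pt "0 0 0 -0.45" --pt "0 0 0 -0.6" --pt "0 0 0 -0.64" --pt "0 0 0 -0.64"

```text
time_s: 6.75
tool_pos: [0.4793, -0.1345, 0.1347]
ee_rot: [[-0.514, -0.858, 0.001], [-0.858, 0.514, -0.0], [-0.0, -0.001, -1.0]]
contact_force: [-0.4, -0.2, -1.4]
width: 0.728
grip_force: 55.3
```

```bash
python3 see.py w4.png; python3 -c "
from h import *
go(.48,-.134,149,.081)"
```

```text
['orange', '0.4699', '-0.1493', '0.0726', '0.0278', '0.0', '0', '439']
['orange', '0.472', '-0.1392', '0.0866', '0.0421', '9.8', '844', '12454']
t 6.8 pos [ 0.4793 -0.1345  0.1347] yaw 149.0 j6 -3.02 w 0.733 -> shift [-0.005 -0.002  0.358] twist 0.001
```

View pics/w4.png

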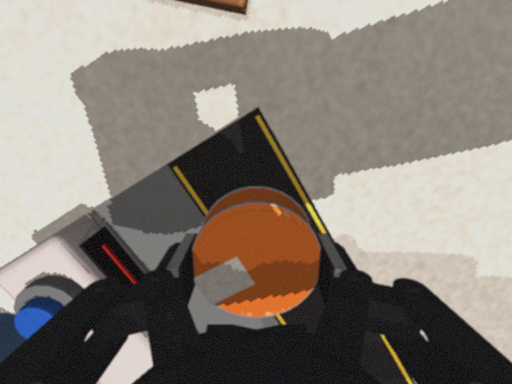

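The tin is over the mat's button end with the tab pointing at the housing (left).

Request:
jog_arm --pt "0 0 0.15 0" --pt "0 0 0.27 0" --pt "0 0 0.33 0" --pt "0 0 0.36 0" --pt "0 0 0.36 0" --pt "0 0 0.36 0"

```text
time_s: 7.4
tool_pos: [0.4799, -0.1348, 0.0812]
ee_rot: [[-0.514, -0.858, 0.002], [-0.858, 0.514, -0.001], [-0.0, -0.002, -1.0]]
contact_force: [0.6, 0.4, -2.0]
width: 0.729
grip_force: 55.4
```

Request:
jog_arm --pt "0 0 0 0" --pt "0 0 0 0" --pt "0 0 0 0" --pt "0 0 0 0" --pt "0 0 0 0" --pt "0 0 0 0" --pt "0 0 0 0" --fingers 0

```text
time_s: 8.1
tool_pos: [0.4793, -0.1345, 0.0804]
ee_rot: [[-0.514, -0.858, -0.0], [-0.858, 0.514, 0.0], [0.0, 0.0, -1.0]]
contact_force: [-0.5, -0.0, -0.9]
width: 1.002
grip_force: 0.0
```

Request:
jog_arm --pt "0 0 -0.2 0" --pt "0 0 -0.5 0" --pt "0 0 -0.8 0.19" --pt "0 0 -0.8 0.38" --pt "0 0 -0.8 0.57" --pt "0 0 -0.8 0.76" --pt "0 0 -0.8 0.95" --pt "0 0 -0.8 1" --pt "0 0 -0.8 1"

```text
time_s: 9.0
tool_pos: [0.4792, -0.1345, 0.2003]
ee_rot: [[-0.97, -0.244, -0.0], [-0.244, 0.97, 0.0], [0.0, 0.0, -1.0]]
contact_force: [-0.2, 0.5, -0.2]
width: 0.997
grip_force: 0.0
```

```bash
python3 see.py; python3 -c "
from h import *
go(.502,.286,20)
for n in ('top','scene'):
  for t in tins(*look(n),40):
    if t[3]<.05: print(n,[str(v) for v in t])"
```

```text
['green', '0.416', '-0.3399', '0.0364', '0.0332', '-43.0', '476', '4725']
['green', '0.4153', '-0.3337', '0.0219', '0.0307', '45.8', '1', '455']
['orange', '0.4787', '-0.1363', '0.0318', '0.0331', '1.2', '389', '3778']
['orange', '0.7404', '-0.2751', '0.0226', '0.0261', '0.0', '0', '152']
t 9.05 pos [ 0.4792 -0.1345  0.2003] yaw 104.1 j6 -2.24 w 0.999 -> shift [-0.832  2.681  0.   ] twist 1.87
top ['green', '0.5901', '0.3625', '0.0283', '0.0325', '-37.6', '31', '235']
top ['green', '0.4174', '-0.3419', '0.0367', '0.0329', '-46.4', '38', '253']
top ['orange', '0.5269', '-0.4143', '0.0368', '0.0325', '160.3', '25', '239']
top ['orange', '0.5029', '0.2838', '0.0282', '0.0326', '25.1', '30', '237']
scene ['green', '0.418', '-0.3393', '0.0364', '0.0338', '176.2', '189', '354']
scene ['green', '0.592', '0.3639', '0.0293', '0.0337', '-49.5', '64', '380']
scene ['orange', '0.5034', '0.2844', '0.0292', '0.0336', '26.9', '40', '336']
scene ['orange', '0.4813', '-0.1347', '0.0317', '0.0333', '-2.8', '45', '358']
scene ['orange', '0.7599', '-0.2743', '0.0225', '0.033', '0.0', '0', '57']
```

Tin one measured at (0.480,-0.135), sticker angle about 1°. Next is the second orange tin.

Request:
jog_arm --pt "-0.1 0.3 0 0" --pt "-0.2 0.6 0 0" --pt "-0.28 0.9 0 0"

```text
time_s: 9.45
tool_pos: [0.4873, 0.0078, 0.2006]
ee_rot: [[-0.97, -0.242, 0.001], [-0.242, 0.97, 0.0], [-0.001, -0.0, -1.0]]
contact_force: [1.1, -0.1, 0.5]
width: 1.0
grip_force: 0.0
```

Request:
jog_arm --pt "-0.1 0.3 0 0" --pt "-0.2 0.6 0 0" --pt "-0.28 0.9 0 0"

```text
time_s: 9.75
tool_pos: [0.4951, 0.1498, 0.2007]
ee_rot: [[-0.97, -0.244, 0.001], [-0.244, 0.97, 0.0], [-0.001, -0.0, -1.0]]
contact_force: [0.2, -0.9, 0.5]
width: 1.0
grip_force: 0.0
```

Request:
jog_arm --pt "-0.1 0.3 0 0.15" --pt "-0.2 0.6 0 0.3" --pt "-0.27 0.88 0 0.45" --pt "-0.27 0.88 0 0.6" --pt "-0.27 0.88 0 0.78" --pt "-0.27 0.88 0 0.96" --pt "-0.27 0.88 0 1"

```text
time_s: 10.45
tool_pos: [0.5021, 0.286, 0.2002]
ee_rot: [[-0.857, 0.515, -0.0], [0.515, 0.857, -0.0], [0.0, -0.0, -1.0]]
contact_force: [-0.6, -0.1, -0.4]
width: 0.997
grip_force: 0.0
```

Request:
jog_arm --pt "0 0 0 0.18" --pt "0 0 0 0.36" --pt "0 0 0 0.54" --pt "0 0 0 0.72" --pt "0 0 0 0.87" --pt "0 0 0 0.87" --pt "0 0 0 0.87"

```text
time_s: 11.15
tool_pos: [0.5022, 0.2857, 0.2003]
ee_rot: [[-0.344, 0.939, -0.0], [0.939, 0.344, -0.0], [-0.0, -0.0, -1.0]]
contact_force: [0.0, 0.2, -0.6]
width: 0.998
grip_force: 0.0
```

```bash
python3 see.py; python3 -c "
from h import *
go(.501,.286,21,.078)"
```

```text
['green', '0.5881', '0.3634', '0.0289', '0.0332', '-39.7', '490', '4335']
['orange', '0.5011', '0.2857', '0.0286', '0.033', '18.0', '406', '3698']
t 11.2 pos [0.5022 0.2857 0.2003] yaw 20.1 j6 0.04 w 1.004 -> shift [ 0.005 -0.007  0.816] twist -0.021
```

Request:
jog_arm --pt "0 0 0.3 0" --pt "0 0 0.55 0" --pt "0 0 0.72 0" --pt "0 0 0.82 0" --pt "0 0 0.82 0" --pt "0 0 0.82 0"

```text
time_s: 11.8
tool_pos: [0.503, 0.286, 0.0784]
ee_rot: [[-0.341, 0.94, 0.001], [0.94, 0.341, 0.001], [0.0, 0.001, -1.0]]
contact_force: [0.5, 0.6, 0.1]
width: 0.999
grip_force: 0.0
```

Request:
jog_arm --pt "0 0 0 0" --pt "0 0 0 0" --pt "0 0 0 0" --pt "0 0 0 0" --pt "0 0 0 0" --pt "0 0 0 0" --pt "0 0 0 0" --fingers 1 --newtons 50

```text
time_s: 12.5
tool_pos: [0.5038, 0.2864, 0.08]
ee_rot: [[-0.341, 0.94, 0.004], [0.94, 0.341, 0.002], [0.0, 0.004, -1.0]]
contact_force: [-0.5, -0.3, 5.9]
width: 0.725
grip_force: 55.5
```

Request:
jog_arm --pt "0 0 -0.15 0" --pt "0 0 -0.35 0" --pt "-0.15 -0.05 -0.4 0" --pt "-0.4 -0.15 -0.4 0" --pt "-0.65 -0.25 -0.4 0" --pt "-0.85 -0.35 -0.4 0" --pt "-0.98 -0.44 -0.4 0"

```text
time_s: 13.2
tool_pos: [0.4901, 0.1231, 0.1377]
ee_rot: [[-0.34, 0.94, 0.001], [0.94, 0.34, -0.0], [-0.001, 0.001, -1.0]]
contact_force: [-0.2, 0.6, -1.4]
width: 0.726
grip_force: 55.3
```

Request:
jog_arm --pt "-0.25 -0.1 0 0.1" --pt "-0.5 -0.2 0 0.2" --pt "-0.75 -0.3 0 0.3" --pt "-0.98 -0.43 0 0.4" --pt "-0.98 -0.43 0 0.45" --pt "-0.98 -0.43 0 0.45" --pt "-0.98 -0.43 0 0.45"

```text
time_s: 13.9
tool_pos: [0.4797, -0.035, 0.1375]
ee_rot: [[0.005, 1.0, 0.0], [1.0, -0.005, 0.0], [0.0, 0.0, -1.0]]
contact_force: [0.3, -0.7, -1.4]
width: 0.727
grip_force: 55.2
```

```bash
python3 see.py w5.png; python3 -c "
from h import *
go(.48,-.034,0,.081)"
```

```text
['orange', '0.4784', '-0.0183', '0.0722', '0.027', '173.7', '1', '412']
['orange', '0.4752', '-0.0274', '0.0861', '0.042', '-23.8', '919', '11798']
['orange', '0.4785', '-0.1218', '0.0315', '0.0302', '161.9', '48', '862']
t 13.95 pos [ 0.4798 -0.0347  0.1375] yaw -0.2 j6 -0.22 w 0.73 -> shift [0.004 0.001 0.377] twist -0.005
```

View pics/w5.png

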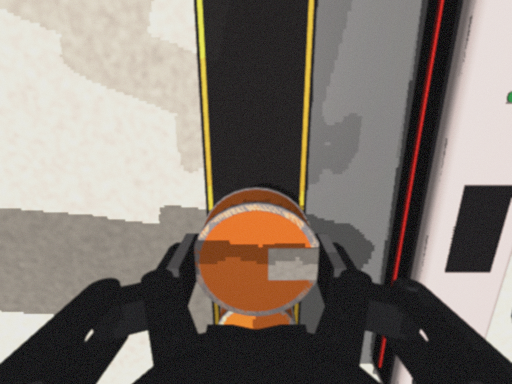

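Tin 2 is held over the mat with its tab at (293,265), toward the housing (right).

Request:
jog_arm --pt "0 0 0.15 0" --pt "0 0 0.27 0" --pt "0 0 0.33 0" --pt "0 0 0.37 0" --pt "0 0 0.37 0" --pt "0 0 0.37 0"

```text
time_s: 14.55
tool_pos: [0.4806, -0.0348, 0.0831]
ee_rot: [[0.004, 1.0, 0.002], [1.0, -0.004, 0.0], [0.0, 0.002, -1.0]]
contact_force: [-1.3, 1.2, 3.7]
width: 0.729
grip_force: 55.7
```

Request:
jog_arm --pt "0 0 0 0" --pt "0 0 0 0" --pt "0 0 0 0" --pt "0 0 0 0" --pt "0 0 0 0" --pt "0 0 0 0" --pt "0 0 0 0" --fingers 0

```text
time_s: 15.25
tool_pos: [0.4798, -0.0352, 0.0819]
ee_rot: [[0.006, 1.0, -0.0], [1.0, -0.006, -0.0], [-0.0, -0.0, -1.0]]
contact_force: [-0.4, 0.4, 0.2]
width: 1.001
grip_force: 0.0
```

Request:
jog_arm --pt "0 0 -0.2 0" --pt "0 0 -0.5 0" --pt "0 0 -0.8 0" --pt "0 0 -0.8 0" --pt "0 0 -0.8 0" --pt "0 0 -0.8 0"

```text
time_s: 15.85
tool_pos: [0.479, -0.035, 0.2004]
ee_rot: [[0.006, 1.0, -0.002], [1.0, -0.006, 0.001], [0.001, -0.002, -1.0]]
contact_force: [0.1, -0.2, -1.3]
width: 0.998
grip_force: 0.0
```

```bash
python3 see.py w6.png; python3 -c "
from h import *
go(.589,.363,-40)
for n in ('top','scene'):
  for t in tins(*look(n),40):
    if t[3]<.05: print(n,[str(v) for v in t])"
```

```text
['orange', '0.4799', '-0.0348', '0.0316', '0.0329', '-2.1', '405', '3764']
['orange', '0.4781', '-0.1341', '0.0313', '0.0334', '-7.4', '288', '2762']
t 15.9 pos [ 0.4787 -0.035   0.1999] yaw -0.3 j6 -0.22 w 1.001 -> shift [ 2.657e+00  7.200e-01 -1.000e-03] twist 0.882
top ['green', '0.5901', '0.3618', '0.0285', '0.033', '-41.3', '36', '235']
top ['green', '0.4178', '-0.342', '0.0363', '0.0328', '-48.5', '37', '248']
top ['orange', '0.475', '-0.1495', '0.0307', '0.0281', '-54.4', '3', '57']
scene ['green', '0.4178', '-0.3398', '0.0365', '0.0336', '144.4', '206', '349']
scene ['green', '0.5923', '0.3638', '0.029', '0.0342', '-50.5', '62', '389']
scene ['orange', '0.4829', '-0.0344', '0.0318', '0.0334', '0.2', '47', '335']
scene ['orange', '0.4824', '-0.1354', '0.0314', '0.0345', '-0.9', '48', '363']
scene ['orange', '0.7746', '-0.2741', '0.0217', '0.0181', '0.0', '0', '30']
```

View pics/w6.png

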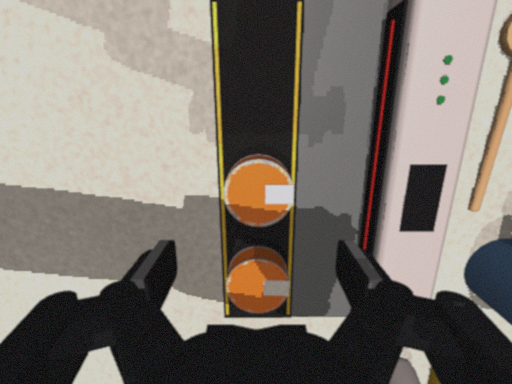

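The wrist view shows both orange tins on the mat, at (259,190) and (259,283), with tabs pointing straight at the window. Green is next.

Request:
jog_arm --pt "0.3 0.08 0 0" --pt "0.6 0.16 0 0" --pt "0.89 0.24 0 0"

```text
time_s: 16.3
tool_pos: [0.5162, 0.0994, 0.2006]
ee_rot: [[0.007, 1.0, -0.002], [1.0, -0.007, -0.0], [-0.0, -0.002, -1.0]]
contact_force: [-0.0, -0.9, 0.5]
width: 0.997
grip_force: 0.0
```

Request:
jog_arm --pt "0.3 0.08 0 0" --pt "0.6 0.16 0 0" --pt "0.89 0.24 0 0"

```text
time_s: 16.6
tool_pos: [0.5529, 0.2333, 0.2003]
ee_rot: [[0.005, 1.0, -0.002], [1.0, -0.005, -0.001], [-0.001, -0.002, -1.0]]
contact_force: [0.9, 0.1, 0.6]
width: 0.995
grip_force: 0.0
```

Request:
jog_arm --pt "0.3 0.08 0 0.15" --pt "0.6 0.16 0 0.3" --pt "0.88 0.24 0 0.45" --pt "0.88 0.24 0 0.6" --pt "0.88 0.24 0 0.75" --pt "0.88 0.24 0 0.87" --pt "0.88 0.24 0 0.87" --pt "0.88 0.24 0 0.87"

```text
time_s: 17.4
tool_pos: [0.5896, 0.363, 0.2006]
ee_rot: [[0.634, 0.773, -0.002], [0.773, -0.634, -0.001], [-0.002, -0.001, -1.0]]
contact_force: [0.4, -0.4, 0.9]
width: 1.001
grip_force: 0.0
```

```bash
python3 see.py; python3 -c "
from h import *
go(.589,.363,-39,.078)"
```

```text
['green', '0.5894', '0.3645', '0.0285', '0.0329', '-46.7', '455', '3689']
t 17.45 pos [0.5897 0.363  0.2009] yaw -39.4 j6 1.13 w 0.995 -> shift [-0.002 -0.003  0.82 ] twist -0.008
```

Request:
jog_arm --pt "0 0 0.3 0" --pt "0 0 0.55 0" --pt "0 0 0.72 0" --pt "0 0 0.82 0" --pt "0 0 0.82 0" --pt "0 0 0.82 0"

```text
time_s: 18.05
tool_pos: [0.5907, 0.3635, 0.08]
ee_rot: [[0.635, 0.772, 0.001], [0.772, -0.635, 0.001], [0.001, 0.001, -1.0]]
contact_force: [1.1, 0.1, -0.2]
width: 0.998
grip_force: 0.0
```

Request:
jog_arm --pt "0 0 0 0" --pt "0 0 0 0" --pt "0 0 0 0" --pt "0 0 0 0" --pt "0 0 0 0" --pt "0 0 0 0" --pt "0 0 0 0" --fingers 1 --newtons 50

```text
time_s: 18.75
tool_pos: [0.5916, 0.364, 0.082]
ee_rot: [[0.636, 0.772, 0.004], [0.772, -0.636, 0.002], [0.004, 0.002, -1.0]]
contact_force: [-0.9, 0.6, 7.1]
width: 0.725
grip_force: 55.4
```

Request:
jog_arm --pt "0 0 -0.15 0" --pt "0 0 -0.35 0" --pt "-0.15 0.05 -0.4 0" --pt "-0.4 0.15 -0.4 0" --pt "-0.65 0.22 -0.4 0" --pt "-0.85 0.3 -0.4 0" --pt "-1 0.35 -0.4 0"

```text
time_s: 19.45
tool_pos: [0.5342, 0.2123, 0.1388]
ee_rot: [[0.636, 0.772, -0.0], [0.772, -0.636, -0.0], [-0.001, 0.0, -1.0]]
contact_force: [0.5, -0.5, -1.0]
width: 0.727
grip_force: 55.0
```

Request:
jog_arm --pt "-0.25 0.1 0 -0.15" --pt "-0.5 0.2 0 -0.3" --pt "-0.75 0.27 0 -0.45" --pt "-1 0.35 0 -0.6" --pt "-1 0.35 0 -0.75" --pt "-1 0.35 0 -0.9" --pt "-1 0.35 0 -1" --pt "-1 0.35 0 -1" --pt "-1 0.35 0 -1"

```text
time_s: 20.35
tool_pos: [0.4803, 0.0649, 0.139]
ee_rot: [[-0.095, 0.995, 0.0], [0.995, 0.095, -0.0], [-0.0, 0.0, -1.0]]
contact_force: [-0.5, -0.5, -1.7]
width: 0.727
grip_force: 54.9
```

```bash
python3 -c "
from h import *
go(.48,.066,7,.083)
print(sense()['grip_force'],sense()['contact_force'])"
```

```text
t 20.35 pos [0.4803 0.0649 0.139 ] yaw 5.4 j6 -0.11 w 0.727 -> shift [ 0.007 -0.001  0.374] twist -0.035
54.93860721588135 [-0.51500131 -0.5110789  -1.65732288]
```

Request:
jog_arm --pt "0 0 0.15 -0.03" --pt "0 0 0.27 -0.03" --pt "0 0 0.33 -0.03" --pt "0 0 0.365 -0.03" --pt "0 0 0.365 -0.03" --pt "0 0 0.365 -0.03"

```text
time_s: 20.95
tool_pos: [0.4811, 0.0649, 0.085]
ee_rot: [[-0.119, 0.993, 0.002], [0.993, 0.119, -0.0], [-0.0, 0.002, -1.0]]
contact_force: [-0.1, -0.2, 1.9]
width: 0.729
grip_force: 55.0
```

Request:
jog_arm --pt "0 0 0 0" --pt "0 0 0 0" --pt "0 0 0 0" --pt "0 0 0 0" --pt "0 0 0 0" --pt "0 0 0 0" --pt "0 0 0 0" --fingers 0

```text
time_s: 21.65
tool_pos: [0.4804, 0.0649, 0.0841]
ee_rot: [[-0.12, 0.993, -0.0], [0.993, 0.12, 0.0], [0.0, -0.0, -1.0]]
contact_force: [0.3, 0.2, -1.3]
width: 0.998
grip_force: 0.0
```

Request:
jog_arm --pt "0 0 -0.2 0" --pt "0 0 -0.5 0" --pt "0 0 -0.8 0" --pt "0 0 -0.8 0" --pt "0 0 -0.8 0" --pt "0 0 -0.8 0"

```text
time_s: 22.25
tool_pos: [0.4795, 0.0649, 0.2027]
ee_rot: [[-0.12, 0.993, -0.003], [0.993, 0.12, 0.0], [0.0, -0.002, -1.0]]
contact_force: [0.7, 0.4, -0.0]
width: 0.999
grip_force: 0.0
```

```bash
python3 see.py; python3 -c "
from h import *
for n in ('top','scene'):
  c,im,d=look(n);cv2.imwrite('pics/%s1.png'%n,im[:,:,::-1])
  for t in tins(c,im,d,40):
    if t[3]<.05: print(n,[str(v) for v in t])
go(.62,-.159)"
```

```text
['green', '0.4805', '0.0642', '0.0316', '0.0329', '0.7', '447', '3694']
['orange', '0.4794', '-0.034', '0.0314', '0.0333', '-5.4', '286', '2729']
top ['green', '0.4181', '-0.3427', '0.0363', '0.0324', '-48.0', '38', '239']
top ['orange', '0.4818', '-0.0362', '0.0315', '0.0325', '1.0', '28', '223']
top ['orange', '0.4803', '-0.1363', '0.031', '0.0324', '-5.2', '28', '244']
scene ['green', '0.4179', '-0.3403', '0.0367', '0.0335', '127.2', '208', '348']
scene ['green', '0.483', '0.0642', '0.0319', '0.0334', '4.0', '57', '344']
scene ['orange', '0.4824', '-0.0338', '0.0317', '0.0336', '-3.8', '44', '354']
scene ['orange', '0.4817', '-0.1337', '0.0319', '0.0338', '-7.1', '49', '362']
scene ['orange', '0.751', '-0.2757', '0.0231', '0.0421', '0.0', '0', '123']
t 22.4 pos [0.4794 0.0649 0.2021] yaw 6.9 j6 -0.14 w 1.002 -> shift [-1.594  0.752 -0.004] twist 0
```

View pics/scene1.png

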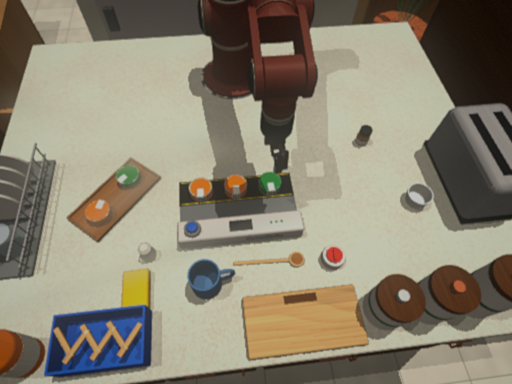

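The scene view shows all three tins in a row on the mat at (200,187), (235,184) and (270,182), tabs toward the reader; the tray and bystanders are unchanged, and there is no fourth tin.

Request:
jog_arm --pt "-0.3 0.13 0 0" --pt "-0.55 0.25 0 0" --pt "-0.8 0.38 0 0" --fingers 1

```text
time_s: 22.7
tool_pos: [0.5514, -0.0485, 0.2027]
ee_rot: [[-0.12, 0.993, -0.002], [0.993, 0.12, 0.001], [0.001, -0.002, -1.0]]
contact_force: [0.4, -0.5, 1.0]
width: 0.516
grip_force: 0.0
```

Request:
jog_arm --pt "-0.3 0.13 0 0" --pt "-0.55 0.25 0 0" --pt "-0.8 0.37 0 0" --pt "-0.8 0.37 0 0" --pt "-0.8 0.37 0 0"

```text
time_s: 23.2
tool_pos: [0.6204, -0.1604, 0.2023]
ee_rot: [[-0.118, 0.993, -0.003], [0.993, 0.118, 0.001], [0.002, -0.003, -1.0]]
contact_force: [0.9, 0.9, -0.3]
width: 0.002
grip_force: 0.0
```

```bash
python3 -c "
from h import *
c,im,d=look('wrist');P=cloud(c,d)
for a,ce,m in blobs(im,'blue',100): print(a,ce,np.median(P[m],axis=0).round(4),ray(c,ce,np.median(P[m][:,2])).round(4),np.percentile(P[m][:,2],[5,95]).round(4))
for n in ('wrist','scene','top'):
  for t in tins(*look(n),40):
    if t[3]<.05: print(n,[str(v) for v in t])
go(.62,-.159,None,.148)"
```

```text
909 [255.09570957 204.73157316] [ 0.6182 -0.1575  0.0718] [[ 0.6182 -0.1575  0.0718]] [0.069 0.073]
4339 [466.59184144 322.61166167] [ 0.8538 -0.2699  0.0369] [[ 0.8572 -0.2748  0.0369]] [0.0076 0.0697]
wrist ['green', '0.4212', '-0.3263', '0.0213', '0.0294', '0.8', '4', '337']
wrist ['green', '0.417', '-0.3387', '0.0359', '0.0344', '-57.6', '66', '1753']
wrist ['orange', '0.4813', '-0.035', '0.0315', '0.0337', '-1.0', '737', '4815']
wrist ['orange', '0.4797', '-0.1345', '0.0313', '0.0338', '-5.1', '503', '4340']
scene ['green', '0.4179', '-0.3394', '0.0365', '0.0337', '-107.5', '98', '353']
scene ['green', '0.483', '0.0642', '0.0318', '0.0334', '5.0', '65', '347']
scene ['orange', '0.4825', '-0.0339', '0.0318', '0.0336', '-3.0', '44', '358']
scene ['orange', '0.4823', '-0.1336', '0.0321', '0.0343', '-5.6', '52', '254']
scene ['orange', '0.7612', '-0.2732', '0.0221', '0.0316', '0.0', '0', '49']
top ['green', '0.4825', '0.0624', '0.0311', '0.0328', '6.0', '40', '245']
top ['green', '0.4174', '-0.342', '0.0363', '0.0329', '-47.2', '39', '258']
top ['orange', '0.527', '-0.4143', '0.0367', '0.0326', '167.7', '32', '246']
top ['orange', '0.4819', '-0.0361', '0.0316', '0.0324', '-3.0', '31', '247']
t 23.4 pos [ 0.6202 -0.1587  0.2036] yaw 7.0 j6 -0.49 w -0.001 -> shift [-0.002 -0.001  0.371] twist 0
```

Request:
jog_arm --pt "0 0 0.15 0" --pt "0 0 0.3 0" --pt "0 0 0.37 0" --pt "0 0 0.38 0" --pt "0 0 0.38 0"

```text
time_s: 23.9
tool_pos: [0.6209, -0.1595, 0.1476]
ee_rot: [[-0.12, 0.993, 0.0], [0.993, 0.12, -0.0], [-0.0, 0.0, -1.0]]
contact_force: [1.5, -0.4, 1.2]
width: -0.005
grip_force: 0.0
```

Request:
jog_arm --pt "0 0 0.02 0" --pt "0 0 0.035 0" --pt "0 0 0.05 0" --pt "0 0 0.055 0" --pt "0 0 0.055 0"

```text
time_s: 24.4
tool_pos: [0.6217, -0.1602, 0.14]
ee_rot: [[-0.12, 0.993, 0.002], [0.993, 0.12, -0.001], [-0.001, 0.002, -1.0]]
contact_force: [1.5, 0.6, 4.4]
width: 0.001
grip_force: 2.0
```

Request:
jog_arm --pt "0 0 0.01 0" --pt "0 0 0.025 0" --pt "0 0 0.025 0" --pt "0 0 0.025 0"

```text
time_s: 24.8
tool_pos: [0.6218, -0.1602, 0.1384]
ee_rot: [[-0.12, 0.993, 0.002], [0.993, 0.12, -0.001], [-0.001, 0.002, -1.0]]
contact_force: [-3.9, 2.0, 16.2]
width: -0.003
grip_force: 7.7
```

Request:
jog_arm --pt "0 0 -0.1 0" --pt "0 0 -0.25 0" --pt "0 0 -0.41 0" --pt "0.1 -0.3 -0.41 0" --pt "0.2 -0.6 -0.41 0" --pt "0.28 -0.91 -0.41 0" --pt "0.28 -0.91 -0.41 0" --pt "0.28 -0.91 -0.41 0" --pt "0.28 -0.91 -0.41 0" --fingers 0

```text
time_s: 25.7
tool_pos: [0.4809, -0.1349, 0.1971]
ee_rot: [[-0.12, 0.993, 0.001], [0.993, 0.12, -0.0], [-0.001, 0.001, -1.0]]
contact_force: [-0.6, -1.0, -0.0]
width: 0.998
grip_force: 0.0
```

```bash
python3 see.py;python3 -c "
from h import *
for n in ('scene','top'):
  for t in tins(*look(n),40):
    if t[3]<.05: print(n,[str(v) for v in t])
go(.4805,-.1345,0,.083)"
```

```text
['orange', '0.4799', '-0.0354', '0.0317', '0.0328', '0.3', '602', '5588']
['orange', '0.4785', '-0.135', '0.0316', '0.0329', '-3.1', '419', '3866']
scene ['green', '0.4185', '-0.3389', '0.0366', '0.0343', '170.3', '196', '353']
scene ['green', '0.4832', '0.0643', '0.0319', '0.0335', '3.6', '65', '343']
scene ['orange', '0.4822', '-0.0351', '0.0316', '0.0332', '0.6', '39', '349']
scene ['orange', '0.4823', '-0.1342', '0.0316', '0.0338', '-3.3', '52', '327']
scene ['orange', '0.7508', '-0.2747', '0.0221', '0.0419', '0.0', '0', '70']
top ['green', '0.4824', '0.0626', '0.0317', '0.0328', '12.2', '36', '243']
top ['green', '0.4183', '-0.3415', '0.037', '0.033', '-49.1', '41', '250']
top ['orange', '0.4819', '-0.0363', '0.0308', '0.0325', '3.8', '26', '247']
t 25.85 pos [ 0.4815 -0.135   0.1972] yaw 6.9 j6 -0.54 w 1.003 -> shift [ 0.004 -0.007  0.762] twist 0.153
```

Request:
jog_arm --pt "0 0 0.3 0" --pt "0 0 0.55 0" --pt "0 0 0.7 0" --pt "0 0 0.76 0" --pt "0 0 0.76 0" --pt "0 0 0.76 0"

```text
time_s: 26.45
tool_pos: [0.4815, -0.1351, 0.0839]
ee_rot: [[-0.12, 0.993, 0.002], [0.993, 0.12, -0.001], [-0.001, 0.002, -1.0]]
contact_force: [0.5, 0.0, 0.3]
width: 0.999
grip_force: 0.0
```

Request:
jog_arm --pt "0 0 0 0" --pt "0 0 0 0" --pt "0 0 0 0" --pt "0 0 0 0" --pt "0 0 0 0" --pt "0 0 0 0" --pt "0 0 0 0" --fingers 1 --newtons 50

```text
time_s: 27.15
tool_pos: [0.4817, -0.1352, 0.0849]
ee_rot: [[-0.12, 0.993, 0.004], [0.993, 0.12, -0.002], [-0.002, 0.003, -1.0]]
contact_force: [0.2, 0.7, 4.5]
width: 0.729
grip_force: 55.2
```

Request:
jog_arm --pt "0 0 -0.15 0" --pt "0 0 -0.35 0" --pt "0 0 -0.55 0" --pt "-0.25 0 -0.6 0" --pt "-0.5 0.02 -0.6 0" --pt "-0.7 0.03 -0.6 0" --pt "-0.94 0.04 -0.6 0" --pt "-0.94 0.04 -0.6 0" --pt "-0.94 0.04 -0.6 0"

```text
time_s: 28.05
tool_pos: [0.5029, -0.2742, 0.1727]
ee_rot: [[-0.119, 0.993, -0.0], [0.993, 0.119, 0.001], [0.001, -0.0, -1.0]]
contact_force: [0.6, 0.1, -3.0]
width: 0.726
grip_force: 55.3
```

```bash
python3 see.py w7.png;python3 -c "
from h import *
for n in ('scene','top'):
  for t in tins(*look(n),40):
    if t[3]<.05: print(n,[str(v) for v in t])
go(.527,-.414,0,.117)"
```

```text
['green', '0.416', '-0.3186', '0.0217', '0.024', '172.4', '10', '219']
['green', '0.4139', '-0.3374', '0.0364', '0.0327', '103.5', '55', '2221']
['orange', '0.5004', '-0.258', '0.1034', '0.0274', '17.1', '1', '394']
['orange', '0.501', '-0.2677', '0.1192', '0.0387', '-23.2', '1060', '11420']
['orange', '0.7132', '-0.3049', '0.0244', '0.0348', '135.5', '6', '1993']
['orange', '0.5205', '-0.389', '0.0365', '0.0233', '77.2', '207', '416']
scene ['green', '0.4215', '-0.3528', '0.0367', '0.0299', '9.6', '102', '159']
scene ['green', '0.483', '0.0642', '0.0318', '0.0334', '4.8', '56', '340']
scene ['orange', '0.4824', '-0.0339', '0.0317', '0.0336', '-0.4', '46', '355']
scene ['orange', '0.7367', '-0.2752', '0.0219', '0.0181', '0.0', '0', '33']
top ['green', '0.4825', '0.0623', '0.0311', '0.0328', '4.2', '40', '238']
top ['orange', '0.4818', '-0.0362', '0.0312', '0.0325', '-3.8', '25', '242']
t 28.2 pos [ 0.5028 -0.2727  0.1724] yaw 6.9 j6 -0.75 w 0.728 -> shift [-0.955  0.046  0.368] twist 0.154
```

View pics/w7.png

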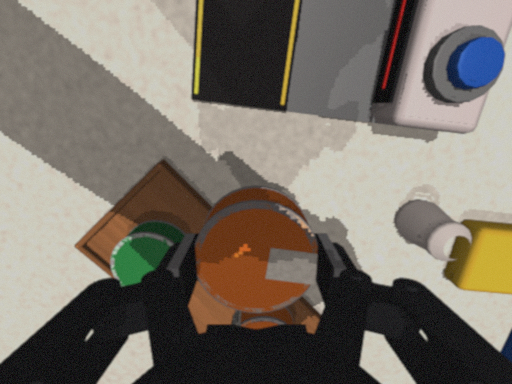

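The held tin is at (257,260), the green stock tin at (147,258), and the orange stock tin is mostly hidden at the bottom. I will place from the top-view position, corrected by the wrist-to-top offset seen on the other tins.

Request:
jog_arm --pt "-0.25 0.01 0 0" --pt "-0.5 0.02 0 0" --pt "-0.75 0.03 0 0" --pt "-0.94 0.04 0 0" --pt "-0.94 0.04 0.1 0" --pt "-0.94 0.04 0.2 0" --pt "-0.94 0.04 0.28 0" --pt "-0.94 0.04 0.33 0" --pt "-0.94 0.04 0.33 0" --pt "-0.94 0.04 0.33 0"

```text
time_s: 29.2
tool_pos: [0.5261, -0.4125, 0.1231]
ee_rot: [[-0.121, 0.993, -0.0], [0.993, 0.121, 0.0], [0.0, -0.0, -1.0]]
contact_force: [-0.9, 0.6, -1.0]
width: 0.725
grip_force: 55.3
```

Request:
jog_arm --pt "0 0 0.01 0" --pt "0 0 0.02 0" --pt "0 0 0.03 0" --pt "0 0 0.03 0" --pt "0 0 0.03 0"

```text
time_s: 29.7
tool_pos: [0.5259, -0.4132, 0.1187]
ee_rot: [[-0.12, 0.993, 0.0], [0.993, 0.12, -0.0], [-0.0, 0.0, -1.0]]
contact_force: [0.2, 0.4, -1.7]
width: 0.727
grip_force: 55.3
```

```bash
python3 -c "
from h import *
go(.5258,-.4125,0,.117)"
```

```text
t 29.7 pos [ 0.5259 -0.4132  0.1187] yaw 6.9 j6 -0.9 w 0.727 -> shift [ 0.004 -0.     0.011] twist 0.153
```

Not quite in contact; go 1.5 mm lower, release, rise and look.

Request:
jog_arm --pt "0 0 0.005 0" --pt "0 0 0.012 0" --pt "0 0 0.012 0"

```text
time_s: 30.0
tool_pos: [0.5261, -0.4133, 0.118]
ee_rot: [[-0.12, 0.993, 0.0], [0.993, 0.12, -0.0], [-0.0, 0.0, -1.0]]
contact_force: [-1.7, 2.4, 5.3]
width: 0.727
grip_force: 56.0
```

Request:
jog_arm --pt "0 0 0 0" --pt "0 0 0 0" --pt "0 0 0 0" --pt "0 0 0 0" --pt "0 0 0 0" --pt "0 0 0 0" --pt "0 0 0 0" --fingers 0

```text
time_s: 30.7
tool_pos: [0.526, -0.4131, 0.1168]
ee_rot: [[-0.12, 0.993, -0.0], [0.993, 0.12, 0.0], [0.0, -0.0, -1.0]]
contact_force: [0.3, -0.9, 0.2]
width: 1.001
grip_force: 0.0
```

Request:
jog_arm --pt "0 0 -0.2 0" --pt "0 0 -0.5 0" --pt "0 0 -0.8 0" --pt "0 0 -0.8 0" --pt "0 0 -0.8 0" --pt "0 0 -0.8 0"

```text
time_s: 31.3
tool_pos: [0.5254, -0.4126, 0.2353]
ee_rot: [[-0.12, 0.993, -0.002], [0.993, 0.12, 0.002], [0.002, -0.002, -1.0]]
contact_force: [-0.9, -0.3, -0.7]
width: 1.004
grip_force: 0.0
```

```bash
python3 see.py w8.png;python3 -c "
from h import *
for n in ('scene','top'):
  for t in tins(*look(n),40):
    if t[3]<.07: print(n,[str(v) for v in t])
go(.48,-.0345,0)"
```

```text
['green', '0.4163', '-0.3414', '0.0365', '0.033', '-45.6', '495', '4047']
['orange', '0.7248', '-0.3067', '0.0267', '0.0407', '0.0', '0', '4276']
['orange', '0.5253', '-0.4129', '0.0646', '0.0327', '-4.4', '398', '3707']
scene ['green', '0.4843', '0.0641', '0.032', '0.0346', '4.7', '61', '347']
scene ['orange', '0.4824', '-0.0352', '0.032', '0.0332', '3.3', '47', '354']
scene ['orange', '0.5271', '-0.4115', '0.0645', '0.0338', '-7.5', '57', '443']
scene ['orange', '0.7497', '-0.2758', '0.0227', '0.0409', '0.0', '0', '93']
top ['green', '0.4825', '0.0624', '0.0313', '0.0328', '5.3', '39', '238']
top ['green', '0.4177', '-0.3425', '0.0367', '0.0322', '-48.0', '45', '226']
top ['orange', '0.5271', '-0.4145', '0.0635', '0.0328', '-2.3', '27', '174']
top ['orange', '0.4818', '-0.0362', '0.0315', '0.0325', '-1.2', '34', '253']
t 31.45 pos [ 0.5253 -0.4125  0.2344] yaw 6.9 j6 -0.9 w 0.996 -> shift [2.538e+00 2.000e-03 8.000e-03] twist 0.153
```

View pics/w8.png

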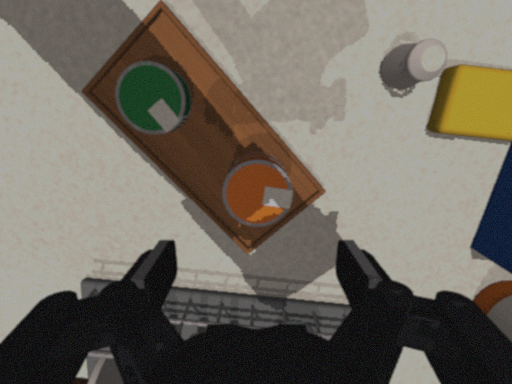

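The wrist view shows the orange pile at (257,193), squarely stacked with the lid at z=0.065 m, and the green stock tin at (152,97). Next is the second orange tin.

Request:
jog_arm --pt "0.3 0 0 0" --pt "0.6 0 0 0" --pt "0.85 0 0 0"

```text
time_s: 31.75
tool_pos: [0.5098, -0.2845, 0.235]
ee_rot: [[-0.12, 0.993, -0.002], [0.993, 0.12, 0.002], [0.002, -0.002, -1.0]]
contact_force: [0.1, -0.2, 0.2]
width: 1.001
grip_force: 0.0
```

Request:
jog_arm --pt "0.3 0 0 0" --pt "0.6 0 0 0" --pt "0.85 0 0 0"

```text
time_s: 32.05
tool_pos: [0.4944, -0.1577, 0.2354]
ee_rot: [[-0.12, 0.993, -0.002], [0.993, 0.12, 0.001], [0.002, -0.002, -1.0]]
contact_force: [0.5, 0.2, -0.1]
width: 1.005
grip_force: 0.0
```

Request:
jog_arm --pt "0.3 0 0.05 0" --pt "0.6 0 0.15 0" --pt "0.83 0 0.25 0" --pt "0.83 0 0.25 0" --pt "0.83 0 0.25 0" --pt "0.83 0 0.25 0"

```text
time_s: 32.65
tool_pos: [0.4809, -0.0372, 0.1996]
ee_rot: [[-0.119, 0.993, 0.0], [0.993, 0.119, -0.001], [-0.001, 0.0, -1.0]]
contact_force: [0.2, 0.4, 1.5]
width: 0.997
grip_force: 0.0
```

```bash
python3 see.py;python3 -c "
from h import *
go(.4805,-.035,0,.083)"
```

```text
['green', '0.4804', '0.0638', '0.0317', '0.0327', '2.8', '662', '5497']
['orange', '0.4797', '-0.0349', '0.0316', '0.0327', '-1.9', '417', '3815']
t 32.7 pos [ 0.481  -0.0374  0.1999] yaw 6.8 j6 -0.35 w 1.001 -> shift [ 0.017 -0.002  0.779] twist 0.151
```

Request:
jog_arm --pt "0.02 0 0.3 0" --pt "0.02 0 0.55 0" --pt "0.02 0 0.7 0" --pt "0.02 0 0.78 0" --pt "0.02 0 0.78 0" --pt "0.02 0 0.78 0"

```text
time_s: 33.3
tool_pos: [0.4812, -0.0341, 0.0836]
ee_rot: [[-0.119, 0.993, 0.002], [0.993, 0.119, -0.001], [-0.001, 0.002, -1.0]]
contact_force: [0.4, -0.1, -0.5]
width: 1.0
grip_force: 0.0
```

Request:
jog_arm --pt "0 0 0 0" --pt "0 0 0 0" --pt "0 0 0 0" --pt "0 0 0 0" --pt "0 0 0 0" --pt "0 0 0 0" --pt "0 0 0 0" --fingers 1 --newtons 50

```text
time_s: 34.0
tool_pos: [0.4818, -0.0337, 0.0847]
ee_rot: [[-0.12, 0.993, 0.004], [0.993, 0.12, -0.001], [-0.002, 0.004, -1.0]]
contact_force: [-0.6, -0.1, 6.4]
width: 0.726
grip_force: 55.2
```

Request:
jog_arm --pt "0 0 -0.15 0" --pt "0 0 -0.35 0" --pt "0 0 -0.6 0" --pt "-0.1 0 -0.8 0" --pt "-0.3 0 -0.8 0" --pt "-0.55 0 -0.8 0" --pt "-0.85 0 -0.8 0" --pt "-0.85 0 -0.8 0"

```text
time_s: 34.8
tool_pos: [0.4958, -0.1639, 0.2033]
ee_rot: [[-0.115, 0.993, 0.002], [0.993, 0.115, -0.003], [-0.003, 0.001, -1.0]]
contact_force: [-0.4, 0.9, -2.0]
width: 0.727
grip_force: 55.3
```

Request:
jog_arm --pt "-0.25 0 0 0" --pt "-0.5 0 0 0" --pt "-0.75 0 0 0" --pt "-0.85 0 0 0"

```text
time_s: 35.2
tool_pos: [0.5108, -0.2886, 0.2026]
ee_rot: [[-0.118, 0.993, 0.0], [0.993, 0.118, -0.001], [-0.001, 0.0, -1.0]]
contact_force: [0.2, 1.4, -1.3]
width: 0.729
grip_force: 55.3
```

Request:
jog_arm --pt "-0.25 0 0 0" --pt "-0.5 0 0 0" --pt "-0.75 0 0 0" --pt "-0.84 0 0 0" --pt "-0.84 0 0 0" --pt "-0.84 0 0 0"

```text
time_s: 35.8
tool_pos: [0.5258, -0.4102, 0.2019]
ee_rot: [[-0.12, 0.993, -0.001], [0.993, 0.12, 0.002], [0.002, -0.0, -1.0]]
contact_force: [0.4, -0.1, -0.9]
width: 0.731
grip_force: 55.3
```

```bash
python3 see.py;python3 -c "
from h import *
go(.5255,-.4128,0,.146)
for n in ('scene','top'):
  for t in tins(*look(n),40):
    if t[3]<.2: print(n,[str(v) for v in t])
"
```

```text
['green', '0.4163', '-0.3414', '0.0365', '0.033', '-45.8', '633', '5261']
['orange', '0.717', '-0.3076', '0.0264', '0.0361', '0.0', '0', '3384']
['orange', '0.5243', '-0.4073', '0.0646', '0.0319', '125.5', '50', '1204']
['orange', '0.5203', '-0.4032', '0.1487', '0.042', '-24.0', '807', '11466']
t 35.85 pos [ 0.5258 -0.4099  0.2019] yaw 6.9 j6 -0.9 w 0.724 -> shift [-0.02  -0.004  0.373] twist 0.154
scene ['green', '0.4831', '0.0643', '0.0318', '0.0335', '4.9', '58', '345']
scene ['orange', '0.5243', '-0.3986', '0.1487', '0.0382', '66.4', '11', '260']
scene ['orange', '0.529', '-0.4116', '0.0646', '0.0336', '-3.7', '60', '332']
scene ['orange', '0.7498', '-0.2746', '0.0226', '0.0407', '0.0', '0', '73']
scene ['orange', '0.8333', '0.2858', '0.121', '0.0405', '46.9', '10', '624']
scene ['orange', '0.8444', '0.2679', '0.1206', '0.0419', '32.4', '6', '736']
scene ['orange', '0.8677', '-0.4002', '0.0712', '0.0423', '165.8', '10', '521']
scene ['orange', '0.8676', '-0.3083', '0.0716', '0.0426', '5.4', '4', '438']
scene ['orange', '0.8669', '-0.5305', '0.1299', '0.0357', '0.0', '0', '187']
top ['green', '0.4821', '0.0626', '0.031', '0.0325', '6.6', '40', '244']
top ['green', '0.4185', '-0.3411', '0.037', '0.0319', '-48.2', '34', '179']
top ['orange', '0.8664', '-0.5454', '0.1389', '0.036', '0.0', '0', '90']
top ['orange', '0.857', '-0.3739', '0.0707', '0.0425', '-26.0', '5', '150']
top ['orange', '0.8564', '-0.4336', '0.0705', '0.0422', '1.5', '2', '137']
```

Request:
jog_arm --pt "-0.01 0 0.1 0" --pt "-0.01 0 0.22 0" --pt "-0.01 0 0.3 0" --pt "-0.01 0 0.34 0" --pt "-0.01 0 0.36 0" --pt "-0.01 0 0.375 0" --pt "-0.01 0 0.38 0" --pt "-0.01 0 0.38 0"

```text
time_s: 36.75
tool_pos: [0.5262, -0.4134, 0.146]
ee_rot: [[-0.12, 0.993, 0.001], [0.993, 0.12, -0.001], [-0.001, 0.001, -1.0]]
contact_force: [-0.4, 0.8, -1.0]
width: 0.728
grip_force: 55.3
```

```bash
python3 -c "
from h import *
go(.5255,-.4117,0,.145)"
```

```text
t 36.75 pos [ 0.5262 -0.4134  0.146 ] yaw 6.9 j6 -0.9 w 0.728 -> shift [ 0.012 -0.003  0.007] twist 0.153
```

Request:
jog_arm --pt "0.01 0 0 0" --pt "0.01 0 0.007 0" --pt "0.01 0 0.012 0" --pt "0.01 0 0.012 0"

```text
time_s: 37.15
tool_pos: [0.5262, -0.4119, 0.1458]
ee_rot: [[-0.12, 0.993, 0.001], [0.993, 0.12, -0.001], [-0.001, 0.001, -1.0]]
contact_force: [-2.7, 2.3, 7.5]
width: 0.725
grip_force: 56.1
```

Request:
jog_arm --pt "0 0 0 0" --pt "0 0 0 0" --pt "0 0 0 0" --pt "0 0 0 0" --pt "0 0 0 0" --pt "0 0 0 0" --pt "0 0 0 0" --fingers 0

```text
time_s: 37.85
tool_pos: [0.5258, -0.4116, 0.1435]
ee_rot: [[-0.12, 0.993, -0.0], [0.993, 0.12, 0.0], [0.0, -0.0, -1.0]]
contact_force: [0.4, 0.2, -0.1]
width: 0.999
grip_force: 0.0
```

Request:
jog_arm --pt "0 0 -0.2 0" --pt "0 0 -0.5 0" --pt "0 0 -0.8 0" --pt "0 0 -0.8 0" --pt "0 0 -0.8 0" --pt "0 0 -0.8 0"

```text
time_s: 38.45
tool_pos: [0.5253, -0.4111, 0.2619]
ee_rot: [[-0.12, 0.993, -0.002], [0.993, 0.12, 0.002], [0.002, -0.002, -1.0]]
contact_force: [0.1, 0.1, 0.1]
width: 0.999
grip_force: 0.0
```

```bash
python3 see.py;python3 -c "
from h import *
go(.4805,.0645,7,.2)
for n in ('scene','top'):
  for t in tins(*look(n),40):
    if t[3]<.12 and t[1]<.7: print(n,[str(v) for v in t])
"
```

```text
['green', '0.4163', '-0.3411', '0.0365', '0.0331', '-46.0', '408', '3324']
['orange', '0.73', '-0.3082', '0.0268', '0.0428', '0.0', '0', '4076']
['orange', '0.5256', '-0.413', '0.0925', '0.0328', '-2.2', '404', '3723']
t 38.5 pos [ 0.5251 -0.411   0.2611] yaw 6.9 j6 -0.9 w 0.997 -> shift [3.181 0.086 0.417] twist -0.003
scene ['green', '0.4833', '0.0643', '0.032', '0.0335', '4.1', '59', '347']
scene ['orange', '0.5285', '-0.4121', '0.0926', '0.0341', '-4.0', '60', '459']
top ['green', '0.4825', '0.0628', '0.0314', '0.0327', '5.8', '40', '234']
top ['green', '0.4177', '-0.3416', '0.0366', '0.0332', '-52.0', '40', '239']
top ['orange', '0.5287', '-0.4123', '0.0926', '0.0322', '-6.9', '33', '177']
```

Orange pile done: three high, lid at 0.0925 m, centred within 1 mm. Now the green tin.

Request:
jog_arm --pt "0.3 0 0 0" --pt "0.6 0.02 0 0" --pt "0.8 0.02 0 0"

```text
time_s: 38.9
tool_pos: [0.5137, -0.2897, 0.2617]
ee_rot: [[-0.12, 0.993, -0.002], [0.993, 0.12, 0.002], [0.003, -0.002, -1.0]]
contact_force: [0.0, -0.2, 1.1]
width: 0.999
grip_force: 0.0
```

Request:
jog_arm --pt "0.3 0 0 0" --pt "0.6 0.02 0 0" --pt "0.8 0.02 0 0"

```text
time_s: 39.2
tool_pos: [0.5021, -0.17, 0.2621]
ee_rot: [[-0.121, 0.993, -0.002], [0.993, 0.121, 0.002], [0.002, -0.002, -1.0]]
contact_force: [0.9, -0.6, -0.6]
width: 0.999
grip_force: 0.0
```

Request:
jog_arm --pt "0.3 0 0 0" --pt "0.6 0.02 0 0" --pt "0.8 0.02 0 0"

```text
time_s: 39.5
tool_pos: [0.4907, -0.0507, 0.2623]
ee_rot: [[-0.121, 0.993, -0.002], [0.993, 0.121, 0.001], [0.001, -0.002, -1.0]]
contact_force: [0.9, -0.6, -0.0]
width: 0.997
grip_force: 0.0
```

Request:
jog_arm --pt "0.25 0 0.15 0" --pt "0.5 0.02 0.3 0" --pt "0.78 0.03 0.42 0" --pt "0.78 0.03 0.42 0" --pt "0.78 0.03 0.42 0" --pt "0.78 0.03 0.42 0"

```text
time_s: 40.1
tool_pos: [0.4823, 0.063, 0.2008]
ee_rot: [[-0.119, 0.993, 0.0], [0.993, 0.119, -0.0], [-0.0, 0.0, -1.0]]
contact_force: [0.4, 0.4, 0.3]
width: 1.004
grip_force: 0.0
```

```bash
python3 see.py;python3 -c "
from h import *
go(.4808,.0645,7,.083)"
```

```text
['green', '0.4804', '0.0642', '0.0315', '0.0329', '1.0', '456', '3771']
t 40.15 pos [0.4826 0.0627 0.2011] yaw 6.8 j6 -0.14 w 1.004 -> shift [ 0.014 -0.011  0.788] twist -0.004
```

Request:
jog_arm --pt "0.01 -0.01 0.3 0" --pt "0.01 -0.01 0.55 0" --pt "0.01 -0.01 0.7 0" --pt "0.01 -0.01 0.78 0" --pt "0.01 -0.01 0.78 0" --pt "0.01 -0.01 0.78 0"

```text
time_s: 40.75
tool_pos: [0.4815, 0.0643, 0.0849]
ee_rot: [[-0.119, 0.993, 0.002], [0.993, 0.119, -0.0], [-0.0, 0.002, -1.0]]
contact_force: [-0.5, 0.3, 0.3]
width: 1.0
grip_force: 0.0
```

Request:
jog_arm --pt "0 0 0 0" --pt "0 0 0 0" --pt "0 0 0 0" --pt "0 0 0 0" --pt "0 0 0 0" --pt "0 0 0 0" --pt "0 0 0 0" --fingers 1 --newtons 50

```text
time_s: 41.45
tool_pos: [0.4821, 0.0648, 0.0859]
ee_rot: [[-0.12, 0.993, 0.004], [0.993, 0.12, -0.0], [-0.001, 0.004, -1.0]]
contact_force: [-0.8, -0.4, 5.8]
width: 0.726
grip_force: 55.0
```

Request:
jog_arm --pt "0 0 -0.15 0" --pt "0 0 -0.35 0" --pt "-0.1 0 -0.6 0" --pt "-0.3 -0.1 -0.6 0" --pt "-0.55 -0.15 -0.6 0" --pt "-0.8 -0.2 -0.6 0" --pt "-0.88 -0.25 -0.6 0" --pt "-0.88 -0.25 -0.6 0"

```text
time_s: 42.25
tool_pos: [0.4585, -0.0721, 0.1738]
ee_rot: [[-0.117, 0.993, 0.0], [0.993, 0.117, -0.0], [-0.0, 0.0, -1.0]]
contact_force: [0.3, -0.0, -2.0]
width: 0.727
grip_force: 55.3
```

Request:
jog_arm --pt "-0.25 -0.1 0 0" --pt "-0.5 -0.15 0 0" --pt "-0.75 -0.2 0 0" --pt "-0.88 -0.25 0 0"

```text
time_s: 42.65
tool_pos: [0.4379, -0.2077, 0.1741]
ee_rot: [[-0.119, 0.993, 0.001], [0.993, 0.119, -0.001], [-0.001, 0.001, -1.0]]
contact_force: [0.3, 0.9, -1.1]
width: 0.725
grip_force: 55.3
```

Request:
jog_arm --pt "-0.25 -0.1 0 0" --pt "-0.5 -0.15 0 0" --pt "-0.75 -0.2 0 0" --pt "-0.87 -0.25 0 0" --pt "-0.87 -0.25 0 0" --pt "-0.87 -0.25 0 0"

```text
time_s: 43.25
tool_pos: [0.4163, -0.3395, 0.1733]
ee_rot: [[-0.12, 0.993, 0.0], [0.993, 0.12, 0.001], [0.001, 0.0, -1.0]]
contact_force: [0.3, -0.2, -1.5]
width: 0.724
grip_force: 55.3
```

```bash
python3 see.py;python3 -c "
from h import *
go(.4165,-.3412,7,.118)"
```

```text
['green', '0.4148', '-0.3357', '0.0365', '0.0318', '99.0', '141', '1247']
['green', '0.4128', '-0.3248', '0.105', '0.0279', '175.5', '3', '392']
['green', '0.4105', '-0.3326', '0.119', '0.0422', '120.1', '993', '11310']
['orange', '0.5246', '-0.3829', '0.0478', '0.0144', '0.0', '0', '147']
['orange', '0.52', '-0.4201', '0.0927', '0.0302', '-82.6', '63', '1636']
t 43.3 pos [ 0.4163 -0.339   0.1732] yaw 6.9 j6 -0.94 w 0.723 -> shift [-0.015 -0.001  0.368] twist -0.001
```

Request:
jog_arm --pt "-0.01 0 0.1 0" --pt "-0.01 0 0.22 0" --pt "-0.01 0 0.3 0" --pt "-0.01 0 0.33 0" --pt "-0.01 0 0.35 0" --pt "-0.01 0 0.36 0" --pt "-0.01 0 0.37 0" --pt "-0.01 0 0.37 0"

```text
time_s: 44.1
tool_pos: [0.4166, -0.3422, 0.119]
ee_rot: [[-0.12, 0.993, 0.001], [0.993, 0.12, -0.001], [-0.001, 0.001, -1.0]]
contact_force: [-0.1, 0.3, 1.2]
width: 0.721
grip_force: 55.3
```

```bash
python3 -c "
from h import *
go(.4165,-.341,7,.118)"
```

```text
t 44.1 pos [ 0.4166 -0.3422  0.119 ] yaw 6.9 j6 -0.95 w 0.721 -> shift [0.008 0.001 0.006] twist -0.003
```

Request:
jog_arm --pt "0.01 0 0 0" --pt "0.01 0 0.005 0" --pt "0.01 0 0.008 0" --pt "0.01 0 0.008 0"

```text
time_s: 44.5
tool_pos: [0.4165, -0.341, 0.119]
ee_rot: [[-0.12, 0.993, 0.001], [0.993, 0.12, -0.002], [-0.002, 0.001, -1.0]]
contact_force: [-2.3, 2.2, 7.8]
width: 0.729
grip_force: 56.4
```

Request:
jog_arm --pt "0 0 0 0" --pt "0 0 0 0" --pt "0 0 0 0" --pt "0 0 0 0" --pt "0 0 0 0" --pt "0 0 0 0" --pt "0 0 0 0" --fingers 0

```text
time_s: 45.2
tool_pos: [0.4159, -0.3402, 0.1168]
ee_rot: [[-0.12, 0.993, -0.0], [0.993, 0.12, 0.0], [0.0, -0.0, -1.0]]
contact_force: [0.1, -0.4, -0.3]
width: 1.001
grip_force: 0.0
```

Request:
jog_arm --pt "0 0 -0.2 0" --pt "0 0 -0.5 0" --pt "0 0 -0.8 0" --pt "0 0 -0.8 0" --pt "0 0 -0.8 0" --pt "0 0 -0.8 0"

```text
time_s: 45.8
tool_pos: [0.4155, -0.3397, 0.2354]
ee_rot: [[-0.12, 0.993, -0.002], [0.993, 0.12, 0.002], [0.002, -0.001, -1.0]]
contact_force: [0.4, -0.0, -0.7]
width: 1.002
grip_force: 0.0
```

```bash
python3 see.py w9.png;python3 -c "
from h import *
for n in ('scene','top'):
  c,im,d=look(n);cv2.imwrite('pics/%s2.png'%n,im[:,:,::-1])
  for t in tins(c,im,d,40):
    if t[3]<.12 and t[1]<.7: print(n,[str(v) for v in t])
"
```

```text
['green', '0.4158', '-0.3417', '0.0646', '0.0328', '1.1', '453', '3686']
['orange', '0.5027', '-0.4207', '0.0927', '0.0235', '-162.1', '179', '449']
scene ['orange', '0.528', '-0.4132', '0.0913', '0.0341', '-1.1', '63', '410']
top ['green', '0.4184', '-0.3412', '0.064', '0.032', '-6.8', '41', '188']
top ['orange', '0.5272', '-0.4136', '0.0912', '0.0335', '-3.1', '29', '246']
```

View pics/scene2.png

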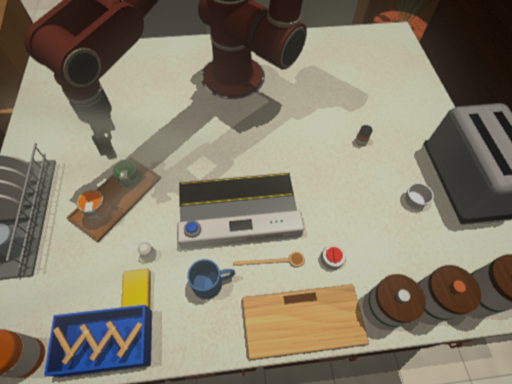

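View pics/w9.png

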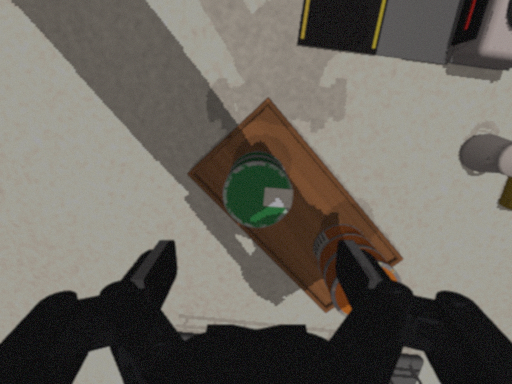

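Both piles stand upright on the tray, the mat is empty, and the bystanders have not moved. I'll back off for one clear check, then hand in.

Request:
jog_arm --pt "0.2 0 -0.2 0" --pt "0.4 0 -0.3 0" --pt "0.7 0 -0.3 0" --pt "1 0 -0.3 0" --pt "1 0 -0.3 0" --pt "1 0 -0.3 0"

```text
time_s: 46.55
tool_pos: [0.3978, -0.1906, 0.281]
ee_rot: [[-0.122, 0.993, -0.001], [0.993, 0.122, 0.0], [0.0, -0.001, -1.0]]
contact_force: [0.5, -0.2, -0.3]
width: 1.0
grip_force: 0.0
```

```bash
python3 -c "
from h import *
ok=0
for n in ('scene','top'):
  c,im,d=look(n);P=cloud(c,d)
  for t in tins(c,im,d,40):
    if t[3]<.12 and t[1]<.7:
      m=(np.hypot(P[...,0]-t[1],P[...,1]-t[2])<.028)&(abs(P[...,2]-t[3])<.006);q=P[m];A=np.linalg.lstsq(np.c_[q[:,:2],np.ones(len(q))],q[:,2],rcond=None)[0]
      print(n,[str(v) for v in t],'tilt deg',np.degrees(A[:2]).round(1));ok+=1
"
```

```text
scene ['orange', '0.5275', '-0.4134', '0.0913', '0.0335', '0.3', '60', '407'] tilt deg [ 0.3 -0.5]
```

```bash
python3 -c "
from cell import *
print(close_job())"
```

```text
the job is handed in; nothing more can be done
None
```

All three new tins (two orange, one green; the second green tin was absent) were stood on the mat facing the reader, the scan button was pressed to its stop, and the tins were stacked upright on their own colours on the tray; the job is handed in.

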